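Load and start the bench shaker

ROBOT

A 6-joint arm with a two-finger parallel gripper is mounted at the origin on the work surface. World frame = base frame: x ahead of the robot, y to its left, z up, the work surface at z = 0. Lengths are in m, angles in rad, forces in N, time in s.
With the tool pointing down it reaches from about 0.35 to 0.8 m from the base axis. Payload 7.3 kg.
Tool frame: the origin (TCP) lies between the finger pads; the fingertips stand 25 mm ahead of it and the grasp point (between the pads) lies 6 mm ahead of it; z points along the fingers, y is the direction in which the jaws open and shut (so a half turn about z gives the same grasp; the last joint's range is limited). The gripper opens to 85 mm and grips with 20 to 120 N. Pads are 22 mm wide; open, the fingers measure 114 mm over their backs; the gripper's body (76 mm by 85 mm) begins 54 mm behind the grasp point. The pads swing forward as they close: fully open they stand 13 mm farther back than shut.
Start: joints at [1.128, 0.342, 1.524, -0, 1.275, -0.146], TCP at [0.154, 0.502, 0.256] pointing down, gripper open.
Joint ranges: [-2.53, 2.53], [-0.77, 2.02], [0.04, 2.7], [-1, 4.14], [0.28, 2.66], [-3.11, 3.11]. Speed limits (rad/s): [2.57, 2.57, 3.14, 3.14, 3.14, 3.14].

INTERFACE

Orientations are given as [roll, pitch, yaw] about the fixed x, y, z axes, in that order (R = Rz(yaw) Ry(pitch) Rx(roll)).
In Python, from cell import arm, cams, workorder gives the robot as it stands.
- The arm moves only by the tool jog_arm, never from a script. Its arguments are lists of equal length, an entry for each row: "delta_pos": the shift along the tool's x, y, z in units of 0.5 m (1.0 is 0.5 m), a list of three; "roll": the turn about the tool's z in units of 90 degrees (1.0 is 90 degrees); "fingers": the gripper's target within -1 to 1 (shut at 1, half-way at 0, fully open at -1). A call has 1 to 20 rows; each row shifts and turns the pose as measured when the row begins, along the tool's axes as they then stand; what a row does not reach is not made up. A row lasts 1/12 s, in which the tool goes at most 41.7 mm and 7.16 degrees, less where a joint would pass 70% of its speed; a pose out of reach is approached as far as the arm can. A call with a number of a shift or a turn outside -1 to 1 is refused whole. A call with a gripper value outside its range is refused whole. The fingers move at their own pace and stop on an object; the grip force is fixed at half the most. Time passes only in rows, so rows that do not move let the fingers close. It gives the time, the measured TCP pose, the force and the opening at its end, in the units of the state.
- arm.get_obs(): the state, without advancing time (a new reading comes with each control period).
- cams.snapshot(name): name is "side" or "top"; returns the picture (400x640x3 uint8, blue, green, red); there is no depth.
- cams.calibration(name): a dict with "fx", "fy", "cx", "cy" (pixels), "R" (3x3) and "t" (3): a world point X has camera coordinates R X + t. Camera axes: x right, y down, z forward; pixel columns grow to the right and rows downward; lengths in m; the calibration is good to about 2 mm. A picture is of the moment at which its call begins. calibration takes no time and is no camera call.
- workorder.job_done(): hands the job in, once; it reports no verdict.
Trained networks look in the newest picture that a camera, given by its name, has taken for a name from the list of things; names that differ only in an ending like _2 or _b are one class to them, and where a whole thing is asked for, a point or a joint stands for the part that bears it (a point fixed in the world has none). Each returns a list of dicts, best first, with "score" (0 to 1); they miss things now and then, are a little off and sometimes report something else, mostly with a low value. They report only what shows in the picture. A call takes as long as a camera call. They do not tell look-alikes from the thing itself.
- cams.recognise(camera, query): "at" ([x, y, z] in m, in the coordinates of the camera as it stood for that picture, good to about 4 mm: the middle of the surface that is visible of it).
- cams.spot_point(camera, query): "at" ([x, y, z] in m, in the coordinates of the camera as it stood for that picture, good to about 4 mm: a listed point, or the origin of a listed thing).
The state is a dict: "time": time; "q": joint angles; "joint_vel": joint speeds; "effort": joint torques, N m; "ee_pos": TCP position; "tool_rot": TCP orientation; "wrist_force": force on the tool from outside, world axes, zero at the start; "moment": the same for the moment, N m; "grip_width": finger opening in m.
Only numpy, scipy, OpenCV 4.12 (cv2) and the standard library are available. Lean on these libraries where they do the work, as an engineer would, in place of code of your own. Each camera call takes 0.05 s, during which the arm holds its last target.

TASK

Load the shaker: stand all the square jars from the bench upright side by side on its tray, then slide the clamp bar up until it presses them against the far rail, and then tighten the bar's thumbscrew clockwise until it just seats, without forcing it further. Only then start the shaker by lifting its lever out of the parked notch and moving it over to drop fully into the run notch at the other end; leave everything else on the bench where it is.

Things in the scene. Friction and masses are not known exactly. Their poses are not given: they have to be found in the camera images.
- shaker: bench shaker, fixed: cream base 60 mm high with a flat steel tray top. Origin at bench level; x axis from the clamp bar towards the fixed rail (away from the robot), y along the rail, z up. Rail: far side, 30 mm high above the tray, inner face at x = +70 mm. Side lips 9 mm high at y = -182 and +182 mm. The control pod with the lever is at the +y end, its top level with the tray.
- tray (a point): middle of the jars' place, on the tray floor: 45 mm from the shaker's origin along its x axis, 25 mm short of the rail's inner face, 60 mm above the bench; axes as the shaker's. The jars can stand in a row 62 mm apart along y (five places at y = -124, -62, 0, 62, 124 mm from here), anywhere between the rail and the clamp bar
- clamp_bar (a joint): aluminium clamp bar, 320 mm long along the shaker's y, 18 mm high, 16 mm thick, with a bracket on the robot's side. Value in m grows towards the rail (shaker +x): 0 to 0.012 at the start (gap to the rail 84 to 96 mm), 0.060 when it presses the 36 mm jars against the rail. Slides stiffly (5 N plus the jars' friction), stays where left; push it by the bar or by the thumbscrew's head.
- screw_head (a point): centre of the thumbscrew's knurled dark steel head, 35 mm across, 24 mm high, upright axis, on the bar's bracket, 66 mm behind the bar's jar face on the robot's side; it moves with the bar. It lies 44 mm above the tray floor, 32 mm above the bracket's plate; free above and around
- thumbscrew (a joint): turn of the thumbscrew in rad, growing clockwise seen from above (tightening); 0 to 1.5 at the start, 5.5 when it is seated (it stops there). It turns easily (0.06 N m of friction) until then, and stays where it is left.
- seat_spring (a joint): how far in rad the seated thumbscrew has been forced on past its seat against the springy steel boss under it: 0 until seated; it gives from 0.12 N m on, and the resistance then rises by 0.5 N m per rad; it springs back when let go. Over 0.6 it is over-tightened.
- lever_knob (a point): centre of the lever's black cylindrical knob, 28 mm across and 28 mm high, upright; with the lever down it is 66 mm above the pod's top. A cross pin (40 mm long, 12 mm thick) under it lies in the gate's notches.
- lever_slide (a joint): place of the lever along its gate in m, along the shaker's +x axis: 0 parked notch (nearest the robot), 0.060 run notch; between the notches a land 16 mm high stops the pin, so it moves only while lifted
- lever (a joint): lift of the lever in m: 0 down in a notch, it must be over 0.017 to cross the land, stop at 0.030; a spring and its weight (about 3 to 5 N) pull it down
- run_notch (a point): centre of the lever's cross pin when it lies in the run notch (the notch away from the robot)
- jar1_mid (a point): centre (half-way up the body) of a squat square cream plastic jar: body 36 x 36 x 36 mm, on top a black round cap 26 mm across and 9 mm high; 80 g; axes along its sides, z up; may be absent
- jar2_mid (a point): centre (half-way up the body) of a squat square cream plastic jar: body 36 x 36 x 36 mm, on top a black round cap 26 mm across and 9 mm high; 80 g; axes along its sides, z up; may be absent
- jar3_mid (a point): centre (half-way up the body) of a squat square cream plastic jar: body 36 x 36 x 36 mm, on top a black round cap 26 mm across and 9 mm high; 80 g; axes along its sides, z up; may be absent
- jar4_mid (a point): centre (half-way up the body) of a squat square cream plastic jar: body 36 x 36 x 36 mm, on top a black round cap 26 mm across and 9 mm high; 80 g; axes along its sides, z up; may be absent
- jar5_mid (a point): centre (half-way up the body) of a squat square cream plastic jar: body 36 x 36 x 36 mm, on top a black round cap 26 mm across and 9 mm high; 80 g; axes along its sides, z up; may be absent
- amber_bottle: bystander, amber bottle, 68 mm across, 130 mm high; origin at the centre of its underside; leave it alone
- tip_box: bystander, box of pipette tips, 84 x 119 x 58 mm; origin at the centre of its underside; leave it alone
- timer: bystander, timer, 58 x 58 x 22 mm; origin at the centre of its underside; leave it alone
- weight: bystander, brass balance weight, 34 mm across, 40 mm high; origin at the centre of its underside; leave it alone
- round_jar: bystander, round jar, 60 mm across, 75 mm high, white; origin at the centre of its underside; leave it alone
- tube_block: bystander, aluminium tube block, 70 x 120 x 45 mm; origin at the centre of its underside; leave it alone
- beaker: bystander, beaker, glass, 72 mm across, 85 mm high; origin at the centre of its underside; leave it alone
Things that resemble listed ones, but are neither listed nor needed, are in the scene too. What is shaped like the part that bears jar5_mid but purple is not meant.

How it is judged:
By the outcome, as a careful person would: the job done as asked, in the order asked, and still so for the second after the job is handed in, with the robot touching nothing.
Of jar1, jar2, jar3, jar4, jar5 only 3 to 5 are there at a start; the rules pass over those that are not, and their reading is None.
At some moment in a run one of jar1, jar2, jar3, jar4, jar5 may be knocked a few centimetres aside while the robot is not near it.
It also fails if it takes over 210 s, if anything falls off the work surface, if the arm or the gripper's body presses on something with over 40 N, if the wrist force passes 120 N, or if a joint passes its speed limit or range.

## Working session

There is one attempt and no reset: what is moved stays moved. The work goes in short steps, Python scripts to look and compute and a tool call to move; the robot and the scene stay as the last step left them, time stands still between calls to the robot, and variables do not carry over. Pictures are saved under pics/ and viewed, and the job is handed in when it is done.

Besides the shell and the picture viewer there is one more tool, called after "Request:" as name([rows], argument=value, ...), one row to a line, values as JSON. jog_arm: Moves the arm, as the interface text tells. Its arguments: {"type":"object","properties":{"delta_pos":{"type":"array","items":{"type":"array","items":{"type":"number"}}},"roll":{"type":"array","items":{"type":"number"}},"fingers":{"type":"array","items":{"type":"number"}}},"required":["delta_pos","roll","fingers"]}

```bash
ls; mkdir -p pics; python3 - <<'E'
from cell import arm,cams,workorder
import cv2
o=arm.get_obs(); print({k:o[k] for k in('time','ee_pos','tool_rot','wrist_force','grip_width')})
for n in('side','top'):
    im=cams.snapshot(n); cv2.imwrite(f'pics/{n}0.png',im); c=cams.calibration(n); print(n,c)
E
```

```text
pics
{'time': 0.0, 'ee_pos': array([0.15335096, 0.50173757, 0.25562859]), 'tool_rot': array([-3.14007357e+00, -2.47427236e-04,  2.84477408e+00]), 'wrist_force': array([-0.04831539, -0.37467242, -0.34059381]), 'grip_width': 0.08553963908796729}
side {'fx': 466.1567587457872, 'fy': 466.1567587457872, 'cx': 321.28894729163005, 'cy': 202.923607132748, 'R': array([[ 0.83273142, -0.553554  , -0.01167742],
       [-0.4342702 , -0.63991463, -0.63397055],
       [ 0.34346438,  0.53299835, -0.77326902]]), 't': array([-0.44550838,  0.301019  ,  1.3517184 ])}
top {'fx': 474.4358828918561, 'fy': 474.4358828918561, 'cx': 310.8557683331604, 'cy': 198.67540064422184, 'R': array([[-0.0087304 , -0.99980791, -0.01754748],
       [-0.99625854,  0.01020559, -0.08581822],
       [ 0.08598082,  0.0167326 , -0.99615627]]), 't': array([0.01580578, 0.56002578, 1.2914473 ])}
```

View pics/side0.png

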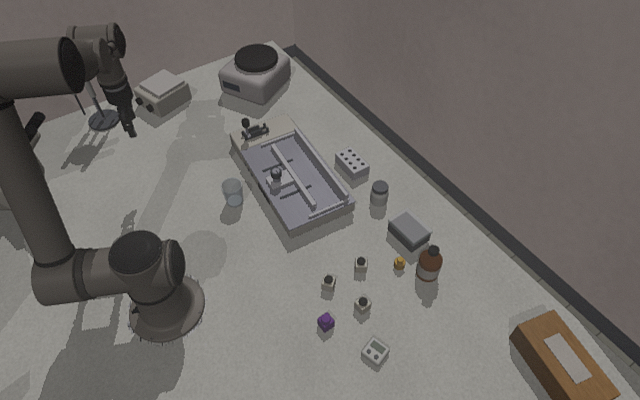

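View pics/top0.png

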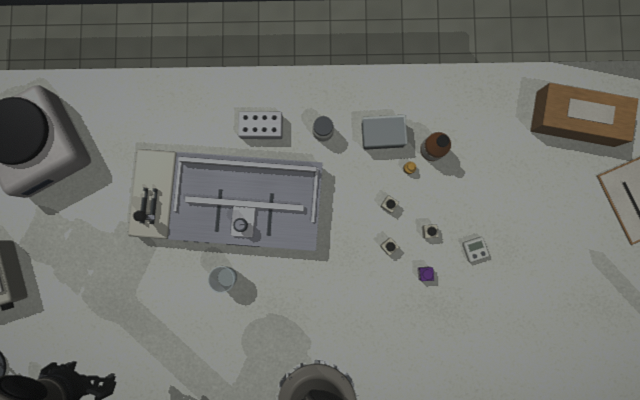

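```bash
cat > h.py <<'E'
from cell import arm,cams,workorder
import cv2,numpy as np
def w(cam,p):
    c=cams.calibration(cam); return np.array(c['R']).T@(np.array(p)-np.array(c['t']))
def proj(cam,X):
    c=cams.calibration(cam); p=np.array(c['R'])@np.array(X)+c['t']
    return np.array([c['fx']*p[0]/p[2]+c['cx'],c['fy']*p[1]/p[2]+c['cy']])
def ray(cam,uv,z):
    c=cams.calibration(cam); R=np.array(c['R']); d=R.T@np.array([(uv[0]-c['cx'])/c['fx'],(uv[1]-c['cy'])/c['fy'],1]); o=-R.T@np.array(c['t'])
    return o+d*(z-o[2])/d[2]
def spot(cam,q,f='spot_point'):
    for r in getattr(cams,f)(cam,q):
        X=w(cam,r['at']); print(cam,q,round(r['score'],2),X.round(3),proj(cam,X).round(0))
E
python3 - <<'E'
from h import *
for c in('top','side'):
    for q in('shaker','tray','screw_head','lever_knob','run_notch','jar1_mid'): spot(c,q)
print(arm.get_obs()['time'])
E
```

```text
top shaker 0.83 [ 0.577  0.186 -0.003] [249. 194.]
top tray 0.86 [0.621 0.185 0.06 ] [246. 176.]
top screw_head 0.62 [0.483 0.195 0.107] [239. 226.]
top screw_head 0.32 [ 0.543 -0.209  0.02 ] [390. 204.]
top run_notch 0.8 [0.569 0.444 0.073] [149. 196.]
top jar1_mid 0.59 [ 0.427 -0.205  0.017] [390. 246.]
side shaker 0.95 [0.57  0.185 0.   ] [301. 184.]
side tray 0.67 [0.617 0.185 0.061] [311. 167.]
side screw_head 0.47 [0.485 0.191 0.106] [276. 173.]
side screw_head 0.24 [ 0.765  0.154 -0.001] [350. 168.]
side lever_knob 0.45 [0.51  0.451 0.124] [245. 123.]
side run_notch 0.84 [0.569 0.441 0.073] [263. 129.]
0.7
```

```bash
python3 - <<'E'
from h import *
im=cv2.imread('pics/top0.png')
a=cv2.resize(im[180:300,360:480],None,fx=5,fy=5,interpolation=cv2.INTER_CUBIC)
cv2.imwrite('pics/c1.png',np.clip(a*1.5,0,255).astype(np.uint8))
a=cv2.resize(im[140:260,120:330],None,fx=3.8,fy=3.8,interpolation=cv2.INTER_CUBIC)
cv2.imwrite('pics/c2.png',np.clip(a*1.5,0,255).astype(np.uint8))
im=cv2.imread('pics/side0.png')
a=cv2.resize(im[240:350,300:410],None,fx=5,fy=5,interpolation=cv2.INTER_CUBIC)
cv2.imwrite('pics/c3.png',np.clip(a*1.5,0,255).astype(np.uint8))
E
```

```text
(no output)
```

View pics/c1.png

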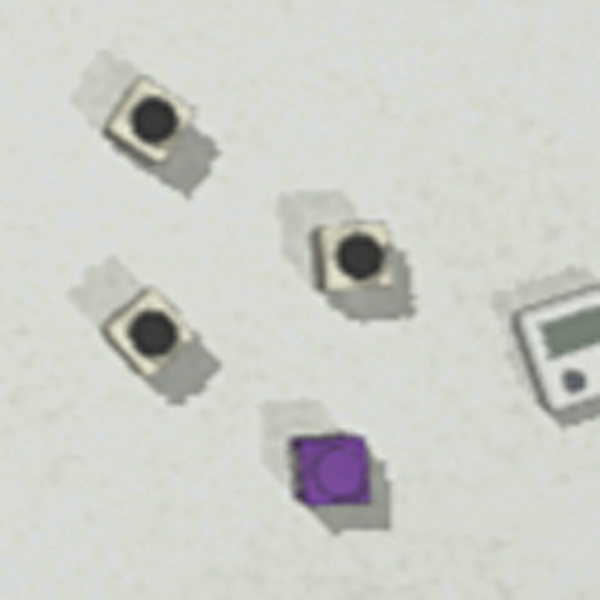

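View pics/c2.png

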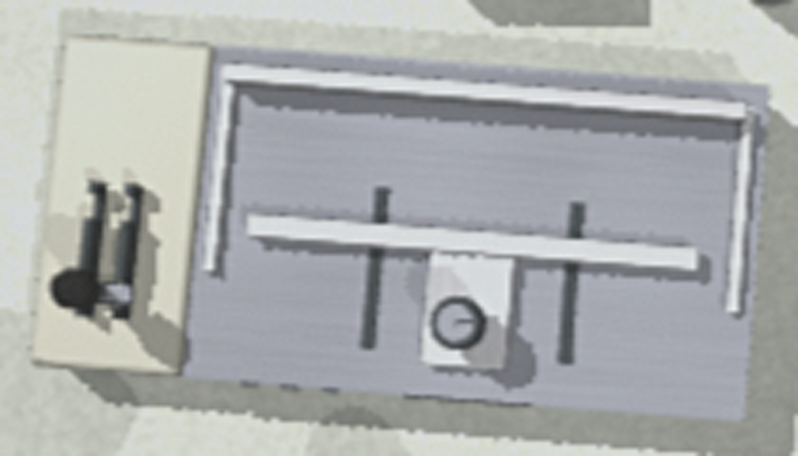

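View pics/c3.png

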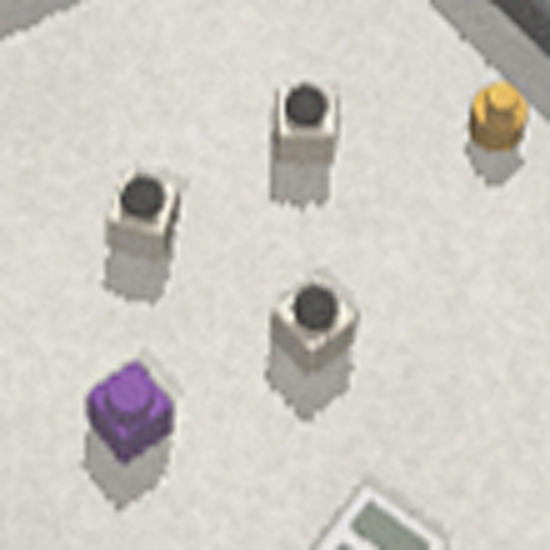

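```bash
cat >> h.py <<'E'
def jars(cam,im=None,roi=None):
    im=cams.snapshot(cam) if im is None else im
    return im
def rect(cam,im,u0,v0,u1,v1):
    pass
E
python3 - <<'E'
from h import *
im=cv2.imread('pics/top0.png'); g=im.max(2).astype(float)
for (u,v) in((390,204),(432,231),(390,246)):
    p=g[v-6:v+7,u-6:u+7]; yy,xx=np.mgrid[v-6:v+7,u-6:u+7]; m=np.clip(80-p,0,None)
    print('topcap',(xx*m).sum()/m.sum(),(yy*m).sum()/m.sum(), ray('top',((xx*m).sum()/m.sum(),(yy*m).sum()/m.sum()),.045).round(4))
im2=cv2.imread('pics/side0.png'); g=im2.max(2).astype(float)
for (u,v) in((329,279),(361,261),(363,301)):
    p=g[v-6:v+7,u-6:u+7]; yy,xx=np.mgrid[v-6:v+7,u-6:u+7]; m=np.clip(80-p,0,None)
    print('sidecap', ray('side',((xx*m).sum()/m.sum(),(yy*m).sum()/m.sum()),.042).round(4))
# jar yaw from crop corners (crop px -> image), top face z=.036
def C(x,y): return (360+(x+.5)/5-.5,180+(y+.5)/5-.5)
for n,pts in {'A':[(145,78),(196,118),(158,162),(107,122)],'B':[(328,225),(388,222),(394,288),(325,290)],'D':[(152,290),(196,333),(155,373),(108,330)]}.items():
    X=[ray('top',C(*p),.036)[:2] for p in pts]; X=np.array(X)
    e=[X[(i+1)%4]-X[i] for i in range(4)]
    print(n,X.mean(0).round(4),[ (round(float(np.hypot(*d)),3),round(np.degrees(np.arctan2(d[1],d[0]))%90,1)) for d in e])
def D(x,y): return (120+(x+.5)/3.8-.5,140+(y+.5)/3.8-.5)
def d(a,b,z):
    A=ray('top',D(*a),z);B=ray('top',D(*b),z);v=A-B; print(A.round(4),B.round(4),'len',np.hypot(v[0],v[1]).round(4),'yaw',np.degrees(np.arctan2(-v[0],v[1])).round(2))
d((222,79),(747,117),.09); d((247,237),(697,270),.078);d((247,214),(697,248),.078); d((185,375),(743,418),.06)
print('screw',ray('top',D(459,322),.116))
print('knob',ray('top',D(74,289),.060+.066+.014))
E
```

```text
topcap 390.2763104429094 203.7789516456725 [ 0.5422 -0.2057  0.045 ]
topcap 431.59037127702976 230.97103223174216 [ 0.4675 -0.3153  0.045 ]
topcap 390.17745217745215 246.35083435083436 [ 0.4271 -0.2027  0.045 ]
sidecap [ 0.4226 -0.2053  0.042 ]
sidecap [ 0.5384 -0.2075  0.042 ]
sidecap [ 0.4632 -0.3178  0.042 ]
A [ 0.5434 -0.206 ] [(0.035, np.float64(50.8)), (0.032, np.float64(48.3)), (0.035, np.float64(50.9)), (0.032, np.float64(48.4))]
B [ 0.468  -0.3167] [(0.033, np.float64(2.3)), (0.036, np.float64(3.4)), (0.037, np.float64(1.2)), (0.035, np.float64(85.7))]
D [ 0.4282 -0.204 ] [(0.033, np.float64(44.8)), (0.031, np.float64(43.3)), (0.034, np.float64(46.8)), (0.032, np.float64(41.4))]
[0.6604 0.3625 0.09  ] [ 0.6294 -0.0054  0.09  ] len 0.3693 yaw -4.82
[0.5501 0.3467 0.078 ] [0.5237 0.0306 0.078 ] len 0.3173 yaw -4.76
[0.5663 0.347  0.078 ] [0.5391 0.0305 0.078 ] len 0.3177 yaw -4.9
[0.4539 0.3946 0.06  ] [ 4.203e-01 -4.000e-04  6.000e-02] len 0.3965 yaw -4.86
screw [0.48771887 0.19082157 0.116     ]
knob [0.51131961 0.44460913 0.14      ]
```

```bash
cat >> h.py <<'E'
def state():
    o=arm.get_obs(); print('t %.2f'%o['time'],'p',o['ee_pos'].round(4),'rpy',np.degrees(o['tool_rot']).round(2),'q6 %.2f'%o['q'][5],'F',o['wrist_force'].round(1),'M',o['moment'].round(3),'w %.4f'%o['grip_width'])
    return o
def plan(target,yawdeg=None,frompos=None,fromyaw=None,step=.0375):
    from scipy.spatial.transform import Rotation as Ro
    o=arm.get_obs(); p=np.array(o['ee_pos'] if frompos is None else frompos)
    r=np.array(o['tool_rot']); 
    if fromyaw is not None: r=np.array([np.pi,0,np.radians(fromyaw)])
    R=Ro.from_euler('xyz',r).as_matrix()
    d=R.T@(np.array(target)-p)/.5; n=int(np.ceil(np.linalg.norm(d)*.5/step))
    print('total units',d.round(4),'rows',n,'each',(d/max(n,1)).round(4))
    if yawdeg is not None:
        y=(np.degrees(r[2])-yawdeg+180)%360-180; k=int(np.ceil(abs(y)/6.8)); print(' roll total %.4f rows %d each %.4f'%(y/90,k,y/90/max(k,1)))
E
python3 - <<'E'
from h import *
state()
plan([.40,.15,.25]); plan([.426,-.204,.17],134,[.40,.15,.25],163)
E
```

```text
t 0.70 p [0.1535 0.5021 0.2563] rpy [179.99   0.   163.  ] q6 -0.15 F [ 0.2  0.  -0.1] M [-0.017  0.003  0.022] w 0.0852
total units [-0.6773 -0.5292  0.0126] rows 12 each [-0.0564 -0.0441  0.0011]
total units [-0.2567 -0.6619  0.16  ] rows 10 each [-0.0257 -0.0662  0.016 ]
 roll total 0.3222 rows 5 each 0.0644
```

Request:
jog_arm([
  [-0.056,-0.044,0],
  [-0.056,-0.044,0],
  [-0.056,-0.044,0],
  [-0.056,-0.044,0],
  [-0.056,-0.044,0],
  [-0.056,-0.044,0],
  [-0.056,-0.044,0],
  [-0.056,-0.044,0],
  [-0.056,-0.044,0],
  [-0.056,-0.044,0],
  [-0.056,-0.044,0],
  [-0.056,-0.044,0],
], roll=[0,0,0,0,0,0,0,0,0,0,0,0], fingers=[-0.5,-0.5,-0.5,-0.5,-0.5,-0.5,-0.5,-0.5,-0.5,-0.5,-0.5,-0.5])

```text
time: 1.7
ee_pos: [0.4046, 0.1421, 0.2565]
tool_rot: [3.135, 0.003, 2.858]
wrist_force: [0.2, 0.6, 0.2]
grip_width: 0.0641
```

```bash
python3 - <<'E'
from h import *
state()
plan([.426,-.204,.17],134)
E
```

```text
t 1.70 p [0.4046 0.1421 0.2565] rpy [1.7964e+02 1.6000e-01 1.6374e+02] q6 -1.13 F [0.2 0.6 0.2] M [ 0.048 -0.045  0.014] w 0.0641
total units [-0.2344 -0.6537  0.1696] rows 10 each [-0.0234 -0.0654  0.017 ]
 roll total 0.3304 rows 5 each 0.0661
```

Request:
jog_arm([
  [-0.0234,-0.0654,0.017],
  [-0.0234,-0.0654,0.017],
  [-0.0234,-0.0654,0.017],
  [-0.0234,-0.0654,0.017],
  [-0.0234,-0.0654,0.017],
  [-0.0234,-0.0654,0.017],
  [-0.0234,-0.0654,0.017],
  [-0.0234,-0.0654,0.017],
  [-0.0234,-0.0654,0.017],
  [-0.0234,-0.0654,0.017],
  [0,0,0],
  [0,0,0],
  [0,0,0],
  [0,0,0],
  [0,0,0],
  [0,0,0],
], roll=[0,0,0,0,0,0,0,0,0,0,0.066,0.066,0.066,0.066,0.066,0], fingers=[-0.5,-0.5,-0.5,-0.5,-0.5,-0.5,-0.5,-0.5,-0.5,-0.5,-0.5,-0.5,-0.5,-0.5,-0.5,-0.5])

```text
time: 3.03
ee_pos: [0.4294, -0.2321, 0.1675]
tool_rot: [3.127, 0.009, 2.304]
wrist_force: [0.0, -0.8, 0.2]
grip_width: 0.0641
```

```bash
python3 - <<'E'
from h import *
state()
plan([.426,-.204,.03],134)
for n in('top','side'): cv2.imwrite(f'pics/{n}1.png',cams.snapshot(n))
a=cv2.imread('pics/side1.png')[180:340,260:460]; cv2.imwrite('pics/s1c.png',cv2.resize(a,None,fx=3.7,fy=3.7,interpolation=cv2.INTER_CUBIC))
E
```

```text
t 3.03 p [ 0.4294 -0.2321  0.1675] rpy [179.18   0.52 132.04] q6 -1.40 F [ 0.  -0.8  0.2] M [-0.002  0.006  0.019] w 0.0641
total units [0.0488 0.0286 0.275 ] rows 4 each [0.0122 0.0071 0.0687]
 roll total -0.0218 rows 1 each -0.0218
```

View pics/s1c.png

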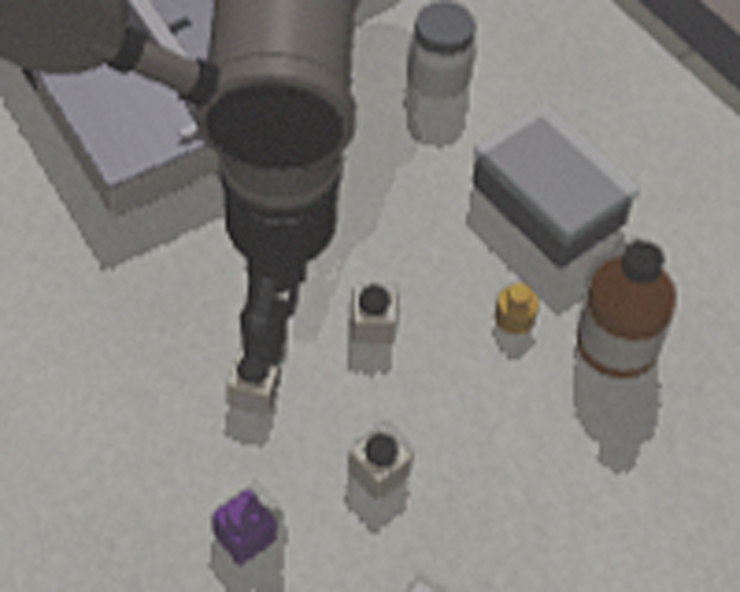

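View pics/top1.png

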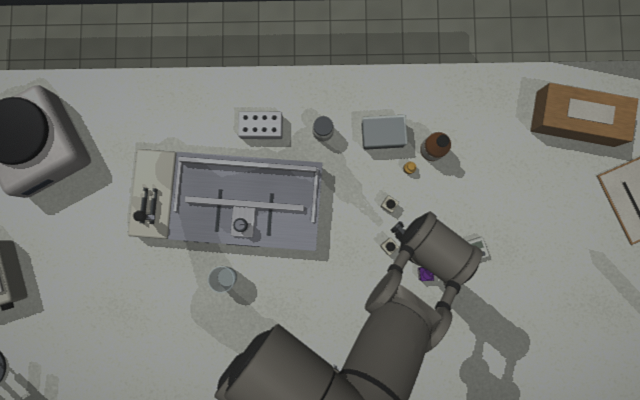

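Request:
jog_arm([
  [0.024,0.014,0],
  [0.024,0.014,0],
  [0,0,0],
  [0,0,0],
], roll=[-0.01,-0.01,0,0], fingers=[-0.5,-0.5,-0.5,-0.5])

```text
time: 3.47
ee_pos: [0.4225, -0.2015, 0.1675]
tool_rot: [3.128, 0.01, 2.355]
wrist_force: [-0.1, 0.3, -0.0]
grip_width: 0.0643
```

```bash
python3 - <<'E'
from h import *
state()
plan([.426,-.204,.03],134)
E
```

```text
t 3.47 p [ 0.4225 -0.2015  0.1675] rpy [179.2    0.55 134.94] q6 -1.41 F [-0.1  0.3 -0. ] M [-0.016  0.038 -0.007] w 0.0643
total units [-0.0059 -0.0024  0.2752] rows 4 each [-0.0015 -0.0006  0.0688]
 roll total 0.0104 rows 1 each 0.0104
```

Request:
jog_arm([
  [-0.003,-0.001,0.045],
  [-0.003,-0.001,0.045],
  [0,0,0.045],
  [0,0,0.04],
  [0,0,0.03],
  [0,0,0.02],
  [0,0,0.01],
  [0,0,0],
  [0,0,0],
], roll=[0.005,0.005,0,0,0,0,0,0,0], fingers=[-0.5,-0.5,-0.5,-0.5,-0.5,-0.5,-0.5,-0.5,-0.5])

```text
time: 4.22
ee_pos: [0.429, -0.2038, 0.0481]
tool_rot: [3.126, 0.018, 2.35]
wrist_force: [1.1, -1.4, 0.3]
grip_width: 0.064
```

```bash
python3 - <<'E'
from h import *
state()
plan([.426,-.204,.03],134)
cv2.imwrite('pics/s2.png',cv2.resize(cams.snapshot('side')[220:340,260:420],None,fx=4.5,fy=4.5,interpolation=cv2.INTER_CUBIC))
E
```

```text
t 4.22 p [ 0.429  -0.2038  0.0481] rpy [179.12   1.06 134.63] q6 -1.41 F [ 1.1 -1.4  0.3] M [ 0.015 -0.009  0.018] w 0.0640
total units [ 0.0046 -0.0052  0.0361] rows 1 each [ 0.0046 -0.0052  0.0361]
 roll total 0.0070 rows 1 each 0.0070
```

View pics/s2.png

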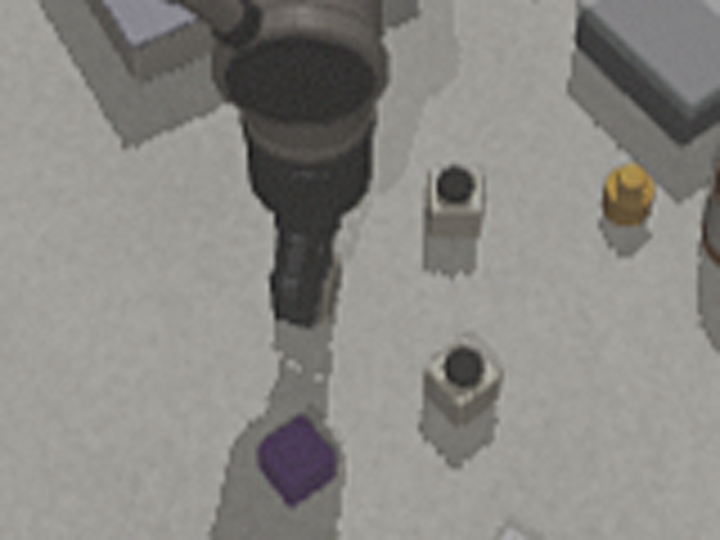

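Request:
jog_arm([
  [0.002,-0.002,0.013],
  [0.002,-0.002,0.012],
  [0,0,0.009],
  [0,0,0],
  [0,0,0],
  [0,0,0],
  [0,0,0],
  [0,0,0],
  [0,0,0],
], roll=[0.004,0.003,0,0,0,0,0,0,0], fingers=[-0.5,-0.5,-0.5,-0.5,1,1,1,1,1])

```text
time: 5.02
ee_pos: [0.4281, -0.205, 0.0326]
tool_rot: [3.125, 0.025, 2.338]
wrist_force: [0.0, 0.7, -0.6]
grip_width: 0.0352
```

```bash
python3 - <<'E'
from h import *
state()
E
```

```text
t 5.02 p [ 0.4281 -0.205   0.0326] rpy [179.04   1.42 133.95] q6 -1.40 F [ 0.   0.7 -0.6] M [-0.009  0.006 -0.001] w 0.0352
```

Request:
jog_arm([
  [0,0,-0.02],
  [0,0,-0.04],
  [0,0,-0.06],
  [0,0,-0.06],
  [0,0,-0.06],
  [0,0,-0.04],
  [0,0,-0.02],
  [0,0,0],
  [0,0,0],
], roll=[0,0,-0.06,-0.06,-0.07,-0.07,-0.07,-0.07,-0.03], fingers=[1,1,1,1,1,1,1,1,1])

```text
time: 5.77
ee_pos: [0.4222, -0.2031, 0.1952]
tool_rot: [-3.138, 0.03, 3.045]
wrist_force: [1.0, 0.2, -1.6]
grip_width: 0.035
```

```bash
cat >> h.py <<'E'
PSI=-.0846; O=np.array([.5747,.1856])
def sh(x,y,z=0): # shaker->world
    c,s=np.cos(PSI),np.sin(PSI); return np.array([O[0]+x*c-y*s,O[1]+x*s+y*c,z])
E
python3 - <<'E'
from h import *
state(); print(sh(.045,.062)); plan(sh(.045,.062,.18),175.15)
E
```

```text
t 5.77 p [ 0.4222 -0.2031  0.1952] rpy [-179.8     1.7   174.47] q6 -2.10 F [ 1.   0.2 -1.6] M [-0.013  0.035 -0.003] w 0.0350
[0.62477801 0.2435758  0.        ]
total units [-0.3161  0.9284  0.0366] rows 14 each [-0.0226  0.0663  0.0026]
 roll total -0.0076 rows 1 each -0.0076
```

Request:
jog_arm([
  [-0.01,0.03,0],
  [-0.017,0.05,0],
  [-0.0226,0.066,0.002],
  [-0.0226,0.066,0.002],
  [-0.0226,0.066,0.002],
  [-0.0226,0.066,0.002],
  [-0.0226,0.066,0.002],
  [-0.0226,0.066,0.002],
  [-0.0226,0.066,0.002],
  [-0.0226,0.066,0.002],
  [-0.0226,0.066,0.002],
  [-0.0226,0.066,0.002],
  [-0.02,0.06,0],
  [-0.014,0.04,0],
  [-0.007,0.02,0],
  [-0.003,0.01,0],
  [0,0,0],
  [0,0,0],
], roll=[0,0,0,0,0,0,0,0,0,0,0,0,0,0,0,0,0,0], fingers=[1,1,1,1,1,1,1,1,1,1,1,1,1,1,1,1,1,1])

```text
time: 7.27
ee_pos: [0.6153, 0.2368, 0.1999]
tool_rot: [-3.134, 0.037, 3.046]
wrist_force: [0.4, 0.8, -0.6]
grip_width: 0.0354
```

```bash
python3 - <<'E'
from h import *
state(); plan(sh(.045,.062,.13),175.15)
E
```

```text
t 7.27 p [0.6153 0.2368 0.1999] rpy [-179.58    2.14  174.52] q6 -1.21 F [ 0.4  0.8 -0.6] M [-0.    -0.004  0.003] w 0.0354
total units [-0.0124  0.0163  0.1403] rows 2 each [-0.0062  0.0081  0.0702]
 roll total -0.0070 rows 1 each -0.0070
```

Request:
jog_arm([
  [-0.006,0.008,0.02],
  [-0.006,0.008,0.04],
  [0,0,0.04],
  [0,0,0.03],
  [0,0,0.02],
  [0,0,0.01],
  [0,0,0],
  [0,0,0],
], roll=[-0.003,-0.003,0,0,0,0,0,0], fingers=[1,1,1,1,1,1,1,1])

```text
time: 7.93
ee_pos: [0.6256, 0.2368, 0.1169]
tool_rot: [-3.133, 0.038, 3.049]
wrist_force: [0.0, -0.7, -0.4]
grip_width: 0.0351
```

```bash
python3 - <<'E'
from h import *
state(); plan(sh(.045,.062,.094),175.15)
cv2.imwrite('pics/s3.png',cv2.resize(cams.snapshot('side')[90:250,220:380],None,fx=3.7,fy=3.7,interpolation=cv2.INTER_CUBIC))
E
```

```text
t 7.93 p [0.6256 0.2368 0.1169] rpy [-179.5     2.17  174.7 ] q6 -1.21 F [ 0.  -0.7 -0.4] M [0.002 0.032 0.021] w 0.0351
total units [0.0045 0.0137 0.0455] rows 1 each [0.0045 0.0137 0.0455]
 roll total -0.0050 rows 1 each -0.0050
```

View pics/s3.png

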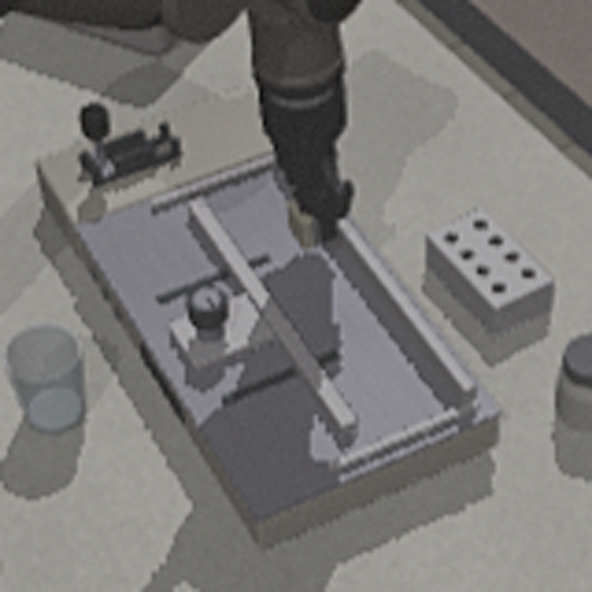

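Request:
jog_arm([
  [0.002,0.014,0.01],
  [0.002,0,0.015],
  [0,0,0.01],
  [0,0,0.006],
  [0,0,0],
  [0,0,0],
], roll=[-0.004,0,0,0,0,0], fingers=[1,1,1,1,1,1])

```text
time: 8.48
ee_pos: [0.6263, 0.2453, 0.0975]
tool_rot: [-3.135, 0.043, 3.057]
wrist_force: [-0.0, -1.0, -0.5]
grip_width: 0.0348
```

```bash
python3 - <<'E'
from h import *
state(); plan(sh(.045,.062,.094),175.15)
E
```

```text
t 8.48 p [0.6263 0.2453 0.0975] rpy [-179.6     2.47  175.13] q6 -1.21 F [-0.  -1.  -0.5] M [-0.006 -0.006  0.006] w 0.0348
total units [ 0.003  -0.0036  0.0069] rows 1 each [ 0.003  -0.0036  0.0069]
 roll total -0.0002 rows 1 each -0.0002
```

Request:
jog_arm([
  [0.003,0,0.005],
  [0,0,0.003],
  [0,0,0],
  [0,0,0],
  [0,0,0],
  [0,0,0],
  [0,0,0],
], roll=[0,0,0,0,0,0,0], fingers=[1,1,1,-0.2,-0.2,-0.2,-0.2])

```text
time: 9.07
ee_pos: [0.6255, 0.2454, 0.0942]
tool_rot: [-3.135, 0.045, 3.056]
wrist_force: [-0.5, -0.7, 0.3]
grip_width: 0.0516
```

```bash
python3 - <<'E'
from h import *
state()
E
```

```text
t 9.07 p [0.6255 0.2454 0.0942] rpy [-179.64    2.59  175.12] q6 -1.20 F [-0.5 -0.7  0.3] M [0.067 0.081 0.03 ] w 0.0516
```

Rise and move back towards jar A (0.5415, -0.2065), yaw about 139.6.

Request:
jog_arm([
  [0,0,-0.02],
  [0,0,-0.03],
  [0,0,-0.05],
  [0,0,-0.06],
  [0,0,-0.04],
  [0,0,-0.02],
  [0,0,0],
  [0,0,0],
], roll=[0,0,0,0,0,0,0,0], fingers=[-0.2,-0.2,-0.2,-0.2,-0.5,-0.5,-0.5,-0.5])

```text
time: 9.73
ee_pos: [0.6203, 0.2465, 0.214]
tool_rot: [-3.136, 0.047, 3.056]
wrist_force: [0.1, -1.8, -0.1]
grip_width: 0.064
```

```bash
python3 - <<'E'
from h import *
state(); plan([.5415,-.2065,.19],139.6)
for n in('top','side'): cv2.imwrite(f'pics/{n}4.png',cams.snapshot(n))
a=cv2.imread('pics/side4.png')[90:330,220:460]; cv2.imwrite('pics/s4c.png',cv2.resize(a,None,fx=2.5,fy=2.5,interpolation=cv2.INTER_CUBIC))
E
```

```text
t 9.73 p [0.6203 0.2465 0.214 ] rpy [-179.69    2.71  175.11] q6 -1.21 F [ 0.1 -1.8 -0.1] M [ 0.058 -0.027 -0.032] w 0.0640
total units [ 0.0819 -0.916   0.0492] rows 13 each [ 0.0063 -0.0705  0.0038]
 roll total 0.3945 rows 6 each 0.0658
```

View pics/s4c.png

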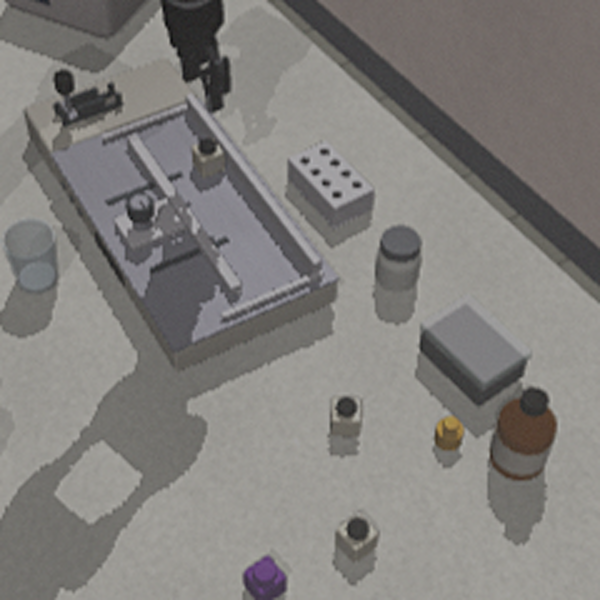

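View pics/top4.png

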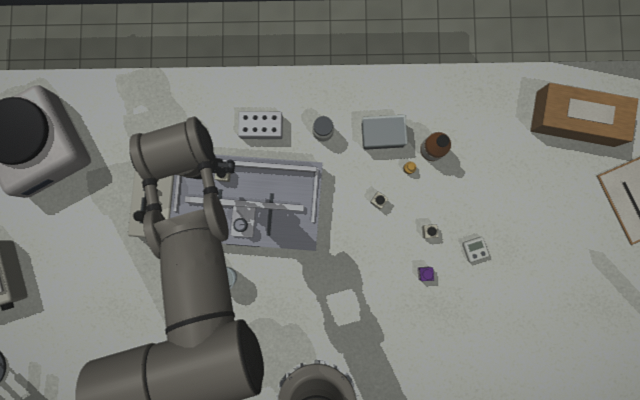

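```bash
cat >> h.py <<'E'
def cap(cam,im,u,v,z,r=7):
    g=im.max(2).astype(float); u,v=int(round(u)),int(round(v))
    p=g[v-r:v+r+1,u-r:u+r+1]; yy,xx=np.mgrid[v-r:v+r+1,u-r:u+r+1]; m=np.clip(80-p,0,None)
    return ray(cam,((xx*m).sum()/m.sum(),(yy*m).sum()/m.sum()),z).round(4)
E
python3 - <<'E'
from h import *
im=cv2.imread('pics/top4.png'); print(cap('top',im,380,200,.045),cap('top',im,432,231,.045))
im=cv2.imread('pics/side4.png'); print(cap('side',im,359,253,.042),cap('side',im,363,301,.042),cap('side',im,303,148,.102,5))
im=cv2.imread('pics/top4.png')
cv2.imwrite('pics/c5.png',np.clip(1.5*cv2.resize(im[180:220,360:400],None,fx=14,fy=14,interpolation=cv2.INTER_CUBIC),0,255))
E
```

```text
[ 0.5539 -0.1776  0.045 ] [ 0.4675 -0.3152  0.045 ]
[ 0.5491 -0.1797  0.042 ] [ 0.4629 -0.3178  0.042 ] [0.6206 0.2446 0.102 ][ WARN:0@0.764] global loadsave.cpp:1063 imwrite_ Unsupported depth image for selected encoder is fallbacked to CV_8U.
```

View pics/c5.png

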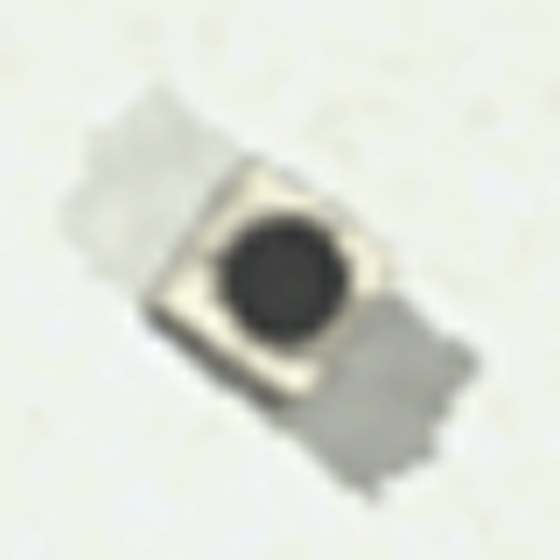

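```bash
python3 - <<'E'
from h import *
plan([.5515,-.179,.17],145.5)
E
```

```text
total units [ 0.0679 -0.859   0.0881] rows 12 each [ 0.0057 -0.0716  0.0073]
 roll total 0.3290 rows 5 each 0.0658
```

Request:
jog_arm([
  [0.002,-0.03,0],
  [0.004,-0.05,0],
  [0.005,-0.068,0.006],
  [0.005,-0.068,0.008],
  [0.005,-0.068,0.008],
  [0.005,-0.068,0.008],
  [0.005,-0.068,0.008],
  [0.005,-0.068,0.008],
  [0.005,-0.068,0.008],
  [0.005,-0.068,0.008],
  [0.005,-0.068,0.008],
  [0.005,-0.06,0.008],
  [0.005,-0.06,0.006],
  [0.003,-0.03,0.004],
  [0,-0.015,0],
  [0,0,0],
  [0,0,0],
  [0,0,0],
  [0,0,0],
  [0,0,0],
], roll=[0,0,0,0,0,0,0,0,0,0,0,0,0,0,0.06,0.07,0.07,0.07,0.06,0], fingers=[-0.5,-0.5,-0.5,-0.5,-0.5,-0.5,-0.5,-0.5,-0.5,-0.5,-0.5,-0.5,-0.5,-0.5,-0.5,-0.5,-0.5,-0.5,-0.5,-0.5])

```text
time: 11.5
ee_pos: [0.5361, -0.1962, 0.14]
tool_rot: [3.139, -0.002, 2.513]
wrist_force: [-0.4, 0.6, -0.2]
grip_width: 0.064
```

```bash
python3 - <<'E'
from h import *
state(); plan([.5515,-.179,.03],145.5)
im=cams.snapshot('side'); cv2.imwrite('pics/s5.png',cv2.resize(im[200:330,280:440],None,fx=4,fy=4,interpolation=cv2.INTER_CUBIC))
E
```

```text
t 11.50 p [ 0.5361 -0.1962  0.14  ] rpy [ 1.7988e+02 -1.2000e-01  1.4397e+02] q6 -1.43 F [-0.4  0.6 -0.2] M [ 0.009 -0.055  0.024] w 0.0640
total units [-0.0051  0.0454  0.22  ] rows 3 each [-0.0017  0.0151  0.0733]
 roll total -0.0170 rows 1 each -0.0170
```

View pics/s5.png

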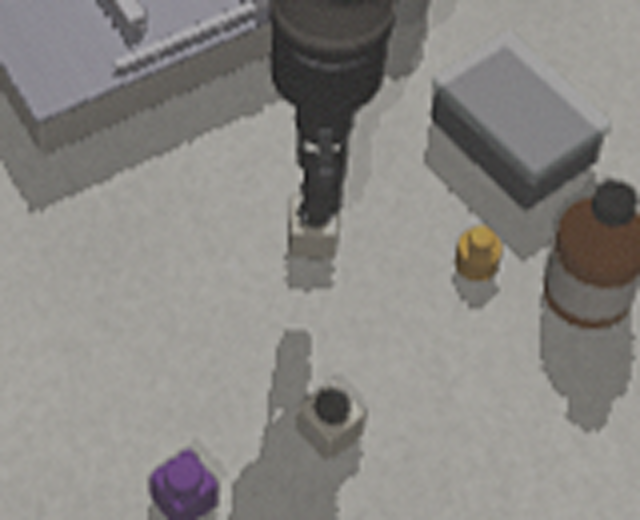

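Request:
jog_arm([
  [-0.002,0.02,0],
  [-0.002,0.02,0],
  [0,0.004,0],
  [0,0,0],
  [0,0,0],
], roll=[-0.008,-0.008,0,0,0], fingers=[-0.5,-0.5,-0.5,-0.5,-0.5])

```text
time: 11.97
ee_pos: [0.5515, -0.1761, 0.1381]
tool_rot: [3.14, -0.006, 2.556]
wrist_force: [0.5, -0.2, -0.6]
grip_width: 0.0643
```

```bash
python3 - <<'E'
from h import *
state(); plan([.5515,-.179,.03],145.5)
E
```

```text
t 11.97 p [ 0.5515 -0.1761  0.1381] rpy [179.88  -0.32 146.47] q6 -1.43 F [ 0.5 -0.2 -0.6] M [-0.012  0.025  0.087] w 0.0643
total units [-0.0043 -0.0052  0.2162] rows 3 each [-0.0014 -0.0017  0.0721]
 roll total 0.0108 rows 1 each 0.0108
```

Request:
jog_arm([
  [-0.002,-0.003,0.02],
  [-0.001,-0.001,0.035],
  [0,0,0.04],
  [0,0,0.04],
  [0,0,0.03],
  [0,0,0.02],
  [0,0,0.015],
  [0,0,0.008],
  [0,0,0],
  [0,0,0],
], roll=[0.005,0.005,0,0,0,0,0,0,0,0], fingers=[-0.5,-0.5,-0.5,-0.5,-0.5,-0.5,-0.5,-0.5,-0.5,-0.5])

```text
time: 12.8
ee_pos: [0.5516, -0.1796, 0.0274]
tool_rot: [3.14, -0.002, 2.54]
wrist_force: [0.2, -0.3, 0.4]
grip_width: 0.0638
```

```bash
python3 - <<'E'
from h import *
state(); plan([.5515,-.179,.03],145.5)
E
```

```text
t 12.80 p [ 0.5516 -0.1796  0.0274] rpy [ 1.7990e+02 -1.3000e-01  1.4553e+02] q6 -1.42 F [ 0.2 -0.3  0.4] M [ 0.034 -0.031 -0.036] w 0.0638
total units [ 0.0008  0.001  -0.0052] rows 1 each [ 0.0008  0.001  -0.0052]
 roll total 0.0004 rows 1 each 0.0004
```

Request:
jog_arm([
  [0,0,-0.008],
  [0,0,0],
  [0,0,0],
  [0,0,0],
  [0,0,0],
  [0,0,0],
], roll=[0,0,0,0,0,0], fingers=[-0.5,1,1,1,1,1])

```text
time: 13.3
ee_pos: [0.5537, -0.1806, 0.0357]
tool_rot: [3.139, 0.005, 2.54]
wrist_force: [-0.7, 0.5, -0.5]
grip_width: 0.0348
```

```bash
python3 - <<'E'
from h import *
state()
E
```

```text
t 13.30 p [ 0.5537 -0.1806  0.0357] rpy [179.83   0.27 145.53] q6 -1.42 F [-0.7  0.5 -0.5] M [ 0.007 -0.006  0.016] w 0.0348
```

Request:
jog_arm([
  [0,0,-0.02],
  [0,0,-0.04],
  [0,0,-0.06],
  [0,0,-0.06],
  [0,0,-0.06],
  [0,0,-0.04],
  [0,0,-0.02],
  [0,0,0],
  [0,0,0],
], roll=[0,0,-0.05,-0.06,-0.06,-0.06,-0.06,-0.04,0], fingers=[1,1,1,1,1,1,1,1,1])

```text
time: 14.05
ee_pos: [0.5515, -0.1798, 0.1973]
tool_rot: [3.141, 0.004, 3.084]
wrist_force: [-0.0, -0.1, -1.7]
grip_width: 0.0349
```

```bash
python3 - <<'E'
from h import *
state(); plan(sh(.045,0,.18),175.15)
E
```

```text
t 14.05 p [ 0.5515 -0.1798  0.1973] rpy [179.96   0.22 176.68] q6 -1.96 F [-0.  -0.1 -1.7] M [-0.011  0.025 -0.021] w 0.0349
total units [-0.0938  0.7299  0.0354] rows 10 each [-0.0094  0.073   0.0035]
 roll total 0.0170 rows 1 each 0.0170
```

Request:
jog_arm([
  [-0.004,0.03,0],
  [-0.006,0.045,0.003],
  [-0.008,0.06,0.003],
  [-0.008,0.06,0.003],
  [-0.008,0.06,0.003],
  [-0.008,0.06,0.003],
  [-0.008,0.06,0.003],
  [-0.008,0.06,0.003],
  [-0.008,0.06,0.003],
  [-0.008,0.06,0.003],
  [-0.008,0.06,0.003],
  [-0.007,0.055,0.003],
  [-0.005,0.035,0],
  [-0.003,0.02,0],
  [0,0.01,0],
  [0,0,0],
  [0,0,0],
], roll=[0.008,0.008,0,0,0,0,0,0,0,0,0,0,0,0,0,0,0], fingers=[1,1,1,1,1,1,1,1,1,1,1,1,1,1,1,1,1])

```text
time: 15.47
ee_pos: [0.6344, 0.1961, 0.1779]
tool_rot: [-3.138, -0.007, 3.017]
wrist_force: [-0.0, -0.4, -0.6]
grip_width: 0.0351
```

```bash
python3 - <<'E'
from h import *
state(); plan(sh(.045,0,.12),175.15)
E
```

```text
t 15.47 p [0.6344 0.1961 0.1779] rpy [-179.81   -0.41  172.85] q6 -1.26 F [-0.  -0.4 -0.6] M [-0.023  0.009  0.012] w 0.0351
total units [ 0.025  -0.0317  0.116 ] rows 2 each [ 0.0125 -0.0159  0.058 ]
 roll total -0.0255 rows 1 each -0.0255
```

Request:
jog_arm([
  [0.01,-0.014,0],
  [0.01,-0.014,0.02],
  [0.004,-0.004,0.03],
  [0,0,0.03],
  [0,0,0.02],
  [0,0,0.01],
  [0,0,0],
  [0,0,0],
], roll=[-0.014,-0.012,0,0,0,0,0,0], fingers=[1,1,1,1,1,1,1,1])

```text
time: 16.13
ee_pos: [0.6202, 0.1706, 0.1234]
tool_rot: [-3.137, -0.005, 3.046]
wrist_force: [0.0, 0.2, -1.0]
grip_width: 0.035
```

```bash
python3 - <<'E'
from h import *
state(); plan(sh(.045,0,.095),175.15)
im=cams.snapshot('side'); cv2.imwrite('pics/s6.png',cv2.resize(im[90:250,220:380],None,fx=3.7,fy=3.7,interpolation=cv2.INTER_CUBIC))
E
```

```text
t 16.13 p [0.6202 0.1706 0.1234] rpy [-179.72   -0.3   174.55] q6 -1.32 F [ 0.   0.2 -1. ] M [-0.009 -0.002  0.056] w 0.0350
total units [0.0032 0.0225 0.0567] rows 1 each [0.0032 0.0225 0.0567]
 roll total -0.0067 rows 1 each -0.0067
```

View pics/s6.png

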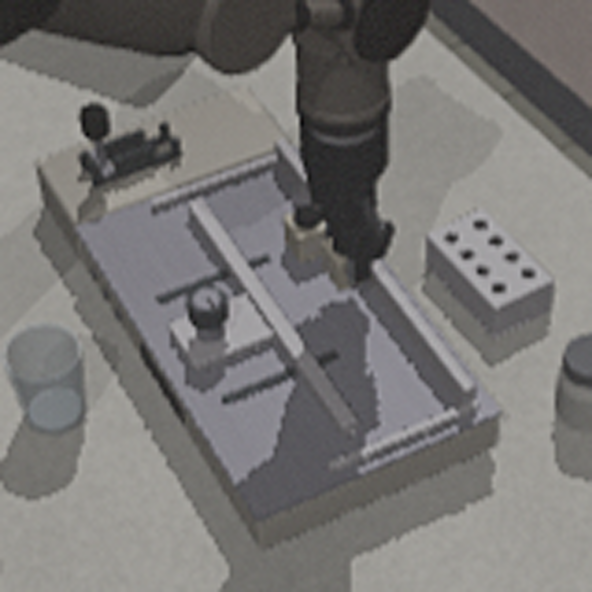

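Request:
jog_arm([
  [0.003,0.016,0],
  [0,0.002,0.01],
  [0,0,0.015],
  [0,0,0.01],
  [0,0,0.006],
  [0,0,0],
  [0,0,0],
], roll=[-0.006,0,0,0,0,0,0], fingers=[1,1,1,1,1,1,1])

```text
time: 16.77
ee_pos: [0.6205, 0.1818, 0.103]
tool_rot: [-3.138, -0.001, 3.058]
wrist_force: [-0.4, 0.6, -2.1]
grip_width: 0.0349
```

```bash
python3 - <<'E'
from h import *
state(); plan(sh(.045,0,.095),175.15)
E
```

```text
t 16.77 p [0.6205 0.1818 0.103 ] rpy [-1.7979e+02 -8.0000e-02  1.7523e+02] q6 -1.32 F [-0.4  0.6 -2.1] M [-0.021 -0.044  0.044] w 0.0349
total units [ 0.002  -0.0001  0.0159] rows 1 each [ 0.002  -0.0001  0.0159]
 roll total 0.0009 rows 1 each 0.0009
```

Request:
jog_arm([
  [0,0,0.008],
  [0,0,0.003],
  [0,0,0],
  [0,0,0],
], roll=[0,0,0,0], fingers=[1,1,1,1])

```text
time: 17.1
ee_pos: [0.6206, 0.1816, 0.0969]
tool_rot: [-3.138, -0.001, 3.058]
wrist_force: [-0.1, 0.6, -0.8]
grip_width: 0.035
```

```bash
python3 - <<'E'
from h import *
state(); plan(sh(.045,0,.0945),175.15)
E
```

```text
t 17.10 p [0.6206 0.1816 0.0969] rpy [-1.7978e+02 -8.0000e-02  1.7522e+02] q6 -1.32 F [-0.1  0.6 -0.8] M [ 0.001 -0.001 -0.025] w 0.0350
total units [0.0022 0.0003 0.0047] rows 1 each [0.0022 0.0003 0.0047]
 roll total 0.0007 rows 1 each 0.0007
```

Request:
jog_arm([
  [0,0,0.005],
  [0,0,0],
], roll=[0,0], fingers=[1,1])

```text
time: 17.27
ee_pos: [0.6211, 0.1815, 0.0948]
tool_rot: [-3.138, -0.0, 3.058]
wrist_force: [1.3, -0.5, -1.0]
grip_width: 0.0351
```

Request:
jog_arm([
  [0,0,0.003],
  [0,0,0],
], roll=[0,0], fingers=[1,1])

```text
time: 17.43
ee_pos: [0.6214, 0.1816, 0.0949]
tool_rot: [-3.139, 0.001, 3.058]
wrist_force: [0.1, 0.0, -0.8]
grip_width: 0.0348
```

Request:
jog_arm([
  [0,0,0.006],
  [0,0,0],
], roll=[0,0], fingers=[1,1])

```text
time: 17.6
ee_pos: [0.622, 0.1816, 0.0953]
tool_rot: [-3.139, 0.004, 3.058]
wrist_force: [-0.1, -0.4, -2.0]
grip_width: 0.0354
```

Request:
jog_arm([
  [0,0,0],
  [0,0,0],
  [0,0,0],
  [0,0,-0.02],
  [0,0,-0.03],
  [0,0,-0.05],
  [0,0,-0.06],
  [0,0,-0.05],
  [0,0,-0.03],
  [0,0,0],
  [0,0,0],
], roll=[0,0,0,0,0,0,0,0,0,0,0], fingers=[-0.2,-0.2,-0.2,-0.2,-0.2,-0.2,-0.2,-0.5,-0.5,-0.5,-0.5])

```text
time: 18.52
ee_pos: [0.6208, 0.1818, 0.2209]
tool_rot: [-3.138, 0.001, 3.058]
wrist_force: [0.3, -0.3, -0.9]
grip_width: 0.0642
```

```bash
python3 - <<'E'
from h import *
state()
for n in('top','side'): cv2.imwrite(f'pics/{n}7.png',cams.snapshot(n))
im=cv2.imread('pics/top7.png'); print(cap('top',im,432,231,.045))
im=cv2.imread('pics/side7.png'); print(cap('side',im,363,301,.042))
plan([.466,-.316,.19],181)
a=im[90:330,220:460]; cv2.imwrite('pics/s7c.png',cv2.resize(a,None,fx=2.5,fy=2.5,interpolation=cv2.INTER_CUBIC))
a=cv2.imread('pics/top7.png')[205:255,405:455]; cv2.imwrite('pics/t7c.png',cv2.resize(a,None,fx=10,fy=10,interpolation=cv2.INTER_CUBIC))
E
```

```text
t 18.52 p [0.6208 0.1818 0.2209] rpy [-1.7981e+02  4.0000e-02  1.7520e+02] q6 -1.32 F [ 0.3 -0.3 -0.9] M [ 0.004  0.012 -0.015] w 0.0642
[ 0.4675 -0.3152  0.045 ]
[ 0.4629 -0.3179  0.042 ]
total units [ 0.2246 -1.0176  0.0637] rows 14 each [ 0.016  -0.0727  0.0046]
 roll total -0.0644 rows 1 each -0.0644
```

View pics/s7c.png

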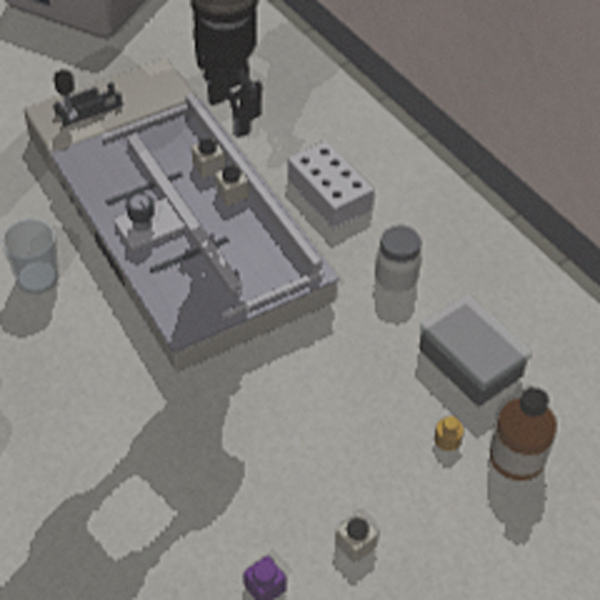

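View pics/t7c.png

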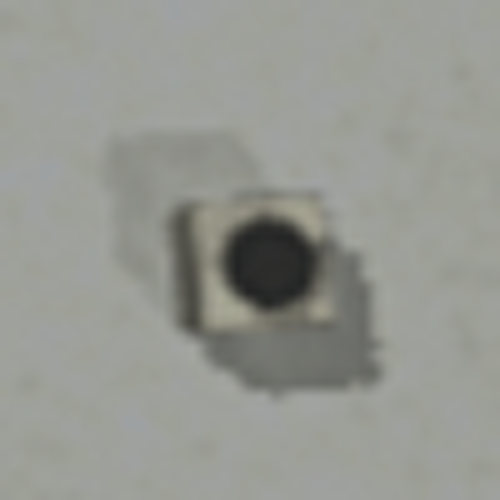

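Request:
jog_arm([
  [0.006,-0.03,0],
  [0.01,-0.05,0.003],
  [0.015,-0.068,0.004],
  [0.015,-0.068,0.004],
  [0.015,-0.068,0.004],
  [0.015,-0.068,0.004],
  [0.015,-0.068,0.004],
  [0.015,-0.068,0.004],
  [0.015,-0.068,0.004],
  [0.015,-0.068,0.004],
  [0.015,-0.068,0.004],
  [0.015,-0.068,0.004],
  [0.015,-0.068,0.004],
  [0.012,-0.06,0.004],
  [0.01,-0.045,0.004],
  [0.006,-0.03,0],
  [0.002,-0.01,0],
  [0,0,0],
  [0,0,0],
  [0,0,0],
], roll=[0,0,0,0,0,0,0,0,0,0,0,0,0,0,-0.03,-0.03,-0.01,0,0,0], fingers=[-0.5,-0.5,-0.5,-0.5,-0.5,-0.5,-0.5,-0.5,-0.5,-0.5,-0.5,-0.5,-0.5,-0.5,-0.5,-0.5,-0.5,-0.5,-0.5,-0.5])

```text
time: 20.28
ee_pos: [0.4541, -0.3103, 0.1605]
tool_rot: [3.122, -0.051, -3.108]
wrist_force: [-0.8, -0.2, 1.2]
grip_width: 0.0636
```

```bash
python3 - <<'E'
from h import *
state(); plan([.466,-.316,.03],182)
E
```

```text
t 20.28 p [ 0.4541 -0.3103  0.1605] rpy [ 178.85   -2.91 -178.1 ] q6 -2.32 F [-0.8 -0.2  1.2] M [-0.052 -0.013 -0.05 ] w 0.0636
total units [-0.0367 -0.0175  0.2593] rows 4 each [-0.0092 -0.0044  0.0648]
 roll total -0.0011 rows 1 each -0.0011
```

Request:
jog_arm([
  [-0.015,-0.008,0.02],
  [-0.015,-0.006,0.03],
  [-0.004,0,0.04],
  [0,0,0.04],
  [0,0,0.03],
  [0,0,0.02],
  [0,0,0.01],
  [0,0,0],
  [0,0,0],
], roll=[0,0,0,0,0,0,0,0,0], fingers=[-0.5,-0.5,-0.5,-0.5,-0.5,-0.5,-0.5,-0.5,-0.5])

```text
time: 21.03
ee_pos: [0.4696, -0.3072, 0.0601]
tool_rot: [3.12, -0.051, -3.103]
wrist_force: [-0.1, -0.5, -0.1]
grip_width: 0.064
```

```bash
python3 - <<'E'
from h import *
state(); plan([.466,-.316,.032],182)
E
```

```text
t 21.03 p [ 0.4696 -0.3072  0.0601] rpy [ 178.75   -2.95 -177.76] q6 -2.30 F [-0.1 -0.5 -0.1] M [-0.016 -0.038 -0.048] w 0.0640
total units [ 0.005  -0.0184  0.0562] rows 1 each [ 0.005  -0.0184  0.0562]
 roll total 0.0026 rows 1 each 0.0026
```

Request:
jog_arm([
  [0.004,-0.018,0],
  [0,0,0.01],
  [0,0,0.02],
  [0,0,0.015],
  [0,0,0.008],
  [0,0,0],
  [0,0,0],
], roll=[0,0,0,0,0,0,0], fingers=[-0.5,-0.5,-0.5,-0.5,-0.5,-0.5,-0.5])

```text
time: 21.62
ee_pos: [0.4676, -0.3183, 0.0338]
tool_rot: [3.124, -0.047, -3.104]
wrist_force: [0.8, -0.1, -0.3]
grip_width: 0.0642
```

```bash
python3 - <<'E'
from h import *
state(); plan([.466,-.316,.032],182)
E
```

```text
t 21.62 p [ 0.4676 -0.3183  0.0338] rpy [ 178.98   -2.71 -177.82] q6 -2.31 F [ 0.8 -0.1 -0.3] M [0.027 0.037 0.008] w 0.0642
total units [0.0028 0.0046 0.0038] rows 1 each [0.0028 0.0046 0.0038]
 roll total 0.0020 rows 1 each 0.0020
```

Good enough; close and lift.

Request:
jog_arm([
  [0,0,0],
  [0,0,0],
  [0,0,0],
  [0,0,0],
  [0,0,0],
], roll=[0,0,0,0,0], fingers=[1,1,1,1,1])

```text
time: 22.03
ee_pos: [0.468, -0.3184, 0.0346]
tool_rot: [3.125, -0.046, -3.103]
wrist_force: [-0.7, 0.8, -1.5]
grip_width: 0.0354
```

Request:
jog_arm([
  [0,0,-0.02],
  [0,0,-0.04],
  [0,0,-0.06],
  [0,0,-0.06],
  [0,0,-0.06],
  [0,0,-0.04],
  [0,0,-0.02],
  [0,0,0],
  [0,0,0],
], roll=[0,0,0.02,0.04,0.02,0,0,0,0], fingers=[1,1,1,1,1,1,1,1,1])

```text
time: 22.78
ee_pos: [0.4746, -0.3196, 0.1955]
tool_rot: [3.13, -0.049, 3.048]
wrist_force: [-0.8, 0.4, -1.9]
grip_width: 0.035
```

```bash
python3 - <<'E'
from h import *
state(); plan(sh(.045,-.062,.18),175.15)
E
```

```text
t 22.78 p [ 0.4746 -0.3196  0.1955] rpy [179.33  -2.82 174.64] q6 -2.19 F [-0.8  0.4 -1.9] M [-0.02  -0.018  0.059] w 0.0350
total units [-0.1973  0.9012  0.032 ] rows 13 each [-0.0152  0.0693  0.0025]
 roll total -0.0056 rows 1 each -0.0056
```

Request:
jog_arm([
  [-0.006,0.03,0],
  [-0.01,0.05,0.002],
  [-0.015,0.068,0.003],
  [-0.015,0.068,0.003],
  [-0.015,0.068,0.003],
  [-0.015,0.068,0.003],
  [-0.015,0.068,0.003],
  [-0.015,0.068,0.003],
  [-0.015,0.068,0.003],
  [-0.015,0.068,0.003],
  [-0.015,0.068,0.003],
  [-0.015,0.065,0.003],
  [-0.01,0.05,0],
  [-0.007,0.03,0],
  [-0.004,0.02,0],
  [-0.002,0.01,0],
  [0,0,0],
  [0,0,0],
], roll=[0,0,0,0,0,0,0,0,0,0,0,0,0,0,0,0,0,0], fingers=[1,1,1,1,1,1,1,1,1,1,1,1,1,1,1,1,1,1])

```text
time: 24.28
ee_pos: [0.5993, 0.1375, 0.1572]
tool_rot: [3.125, -0.091, 3.048]
wrist_force: [-0.6, -0.3, -1.3]
grip_width: 0.035
```

```bash
python3 - <<'E'
from h import *
state(); plan(sh(.045,-.062,.12),175.15)
E
```

```text
t 24.28 p [0.5993 0.1375 0.1572] rpy [179.03  -5.22 174.66] q6 -1.40 F [-0.6 -0.3 -1.3] M [-0.039 -0.023  0.   ] w 0.0350
total units [-0.0397 -0.0332  0.0706] rows 2 each [-0.0198 -0.0166  0.0353]
 roll total -0.0054 rows 1 each -0.0054
```

Request:
jog_arm([
  [0,0,0],
  [0,0,0],
  [0,0,0],
  [0,0,0],
  [0,0,0],
  [0,0,0],
], roll=[0,0,0,0,0,0], fingers=[1,1,1,1,1,1])

```text
time: 24.78
ee_pos: [0.599, 0.1324, 0.1575]
tool_rot: [3.126, -0.092, 3.042]
wrist_force: [0.3, -0.6, -0.3]
grip_width: 0.0351
```

Request:
jog_arm([
  [-0.02,-0.016,0],
  [-0.02,-0.01,0],
  [0,0,0],
  [0,0,0],
], roll=[0,0,0,0], fingers=[1,1,1,1])

```text
time: 25.12
ee_pos: [0.6196, 0.115, 0.1559]
tool_rot: [3.126, -0.09, 3.041]
wrist_force: [-0.9, -0.6, -1.1]
grip_width: 0.0352
```

Request:
jog_arm([
  [0,0,-0.04],
  [0,0,-0.04],
  [0,0,-0.04],
  [0,0,-0.02],
  [0,0,0],
  [0,0,0],
], roll=[0,0,0,0,0,0], fingers=[1,1,1,1,1,1])

```text
time: 25.62
ee_pos: [0.6249, 0.1124, 0.2262]
tool_rot: [3.127, -0.095, 3.04]
wrist_force: [0.1, 0.5, -2.1]
grip_width: 0.0348
```

Request:
jog_arm([
  [0,0,0.04],
  [0,0,0.04],
  [0,0,0.04],
  [0,0,0.02],
  [0,0,0],
  [0,0,0],
], roll=[0,0,0,0,0,0], fingers=[1,1,1,1,1,1])

```text
time: 26.12
ee_pos: [0.6157, 0.1144, 0.1499]
tool_rot: [3.127, -0.1, 3.041]
wrist_force: [-0.3, 0.0, -1.3]
grip_width: 0.0351
```

```bash
python3 - <<'E'
from h import *
state(); plan(sh(.045,-.062,.11),175.15)
E
```

```text
t 26.12 p [0.6157 0.1144 0.1499] rpy [179.19  -5.71 174.23] q6 -1.43 F [-0.3  0.  -1.3] M [ 0.011 -0.059  0.014] w 0.0351
total units [-0.0041  0.0097  0.08  ] rows 2 each [-0.0021  0.0048  0.04  ]
 roll total -0.0102 rows 1 each -0.0102
```

Request:
jog_arm([
  [-0.004,0.012,0.02],
  [0,0,0.03],
  [0,0,0.02],
  [0,0,0.01],
  [0,0,0],
  [0,0,0],
], roll=[-0.01,0,0,0,0,0], fingers=[1,1,1,1,1,1])

```text
time: 26.62
ee_pos: [0.6157, 0.123, 0.1085]
tool_rot: [3.125, -0.096, 3.061]
wrist_force: [0.0, 0.0, -0.5]
grip_width: 0.035
```

```bash
python3 - <<'E'
from h import *
state(); plan(sh(.045,-.062,.095),175.15)
im=cams.snapshot('side'); cv2.imwrite('pics/s8.png',cv2.resize(im[90:250,220:380],None,fx=3.7,fy=3.7,interpolation=cv2.INTER_CUBIC))
E
```

```text
t 26.62 p [0.6157 0.123  0.1085] rpy [179.03  -5.51 175.36] q6 -1.44 F [ 0.   0.  -0.5] M [ 0.047 -0.037 -0.019] w 0.0350
total units [-0.0003 -0.0066  0.027 ] rows 1 each [-0.0003 -0.0066  0.027 ]
 roll total 0.0024 rows 1 each 0.0024
```

View pics/s8.png

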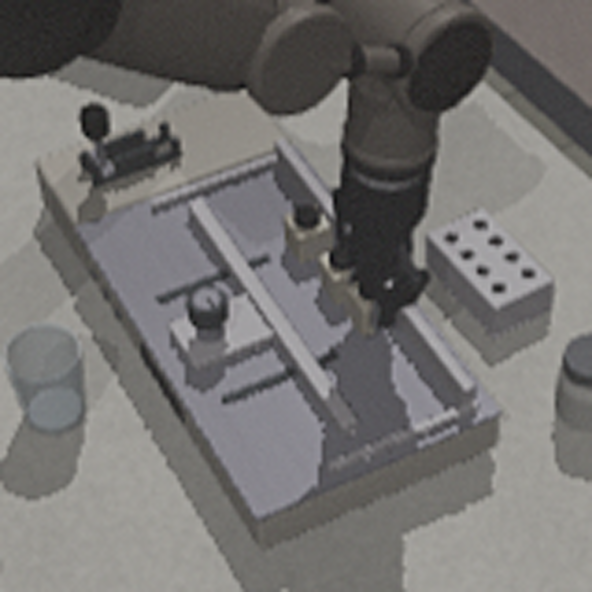

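Request:
jog_arm([
  [0,0,0.012],
  [0,0,0.008],
  [0,0,0.003],
  [0,0,0],
  [0,0,0],
], roll=[0,0,0,0,0], fingers=[1,1,1,1,1])

```text
time: 27.08
ee_pos: [0.6158, 0.1232, 0.098]
tool_rot: [3.124, -0.092, 3.06]
wrist_force: [-1.2, -0.5, -1.5]
grip_width: 0.0348
```

```bash
python3 - <<'E'
from h import *
state(); plan(sh(.045,-.062,.095),175.15)
E
```

```text
t 27.08 p [0.6158 0.1232 0.098 ] rpy [178.99  -5.28 175.35] q6 -1.44 F [-1.2 -0.5 -1.5] M [-0.069 -0.067 -0.043] w 0.0348
total units [ 0.0019 -0.0067  0.0061] rows 1 each [ 0.0019 -0.0067  0.0061]
 roll total 0.0023 rows 1 each 0.0023
```

Request:
jog_arm([
  [0,0,0.006],
  [0,0,0.003],
  [0,0,0],
  [0,0,0],
], roll=[0,0,0,0], fingers=[1,1,1,1])

```text
time: 27.42
ee_pos: [0.6158, 0.1233, 0.0947]
tool_rot: [3.124, -0.09, 3.06]
wrist_force: [0.3, 0.4, -0.5]
grip_width: 0.035
```

Release and rise.

Request:
jog_arm([
  [0,0,0],
  [0,0,0],
  [0,0,0],
  [0,0,-0.02],
  [0,0,-0.03],
  [0,0,-0.05],
  [0,0,-0.06],
  [0,0,-0.05],
  [0,0,-0.03],
  [0,0,0],
  [0,0,0],
], roll=[0,0,0,0,0,0,0,0,0,0,0], fingers=[-0.2,-0.2,-0.2,-0.2,-0.2,-0.2,-0.2,-0.5,-0.5,-0.5,-0.5])

```text
time: 28.33
ee_pos: [0.6269, 0.12, 0.2232]
tool_rot: [3.124, -0.09, 3.06]
wrist_force: [0.4, -0.1, 0.4]
grip_width: 0.0637
```

```bash
python3 - <<'E'
from h import *
state()
for n in('top','side'): cv2.imwrite(f'pics/{n}9.png',cams.snapshot(n))
im=cv2.imread('pics/side9.png')
a=im[90:250,220:380]; cv2.imwrite('pics/s9c.png',cv2.resize(a,None,fx=3.7,fy=3.7,interpolation=cv2.INTER_CUBIC))
E
```

```text
t 28.33 p [0.6269 0.12   0.2232] rpy [178.97  -5.14 175.35] q6 -1.44 F [ 0.4 -0.1  0.4] M [ 0.037 -0.008  0.01 ] w 0.0637
```

View pics/s9c.png

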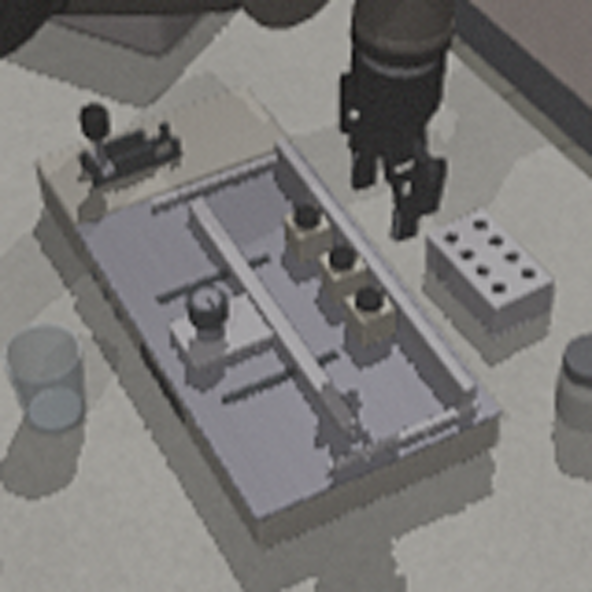

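View pics/top9.png

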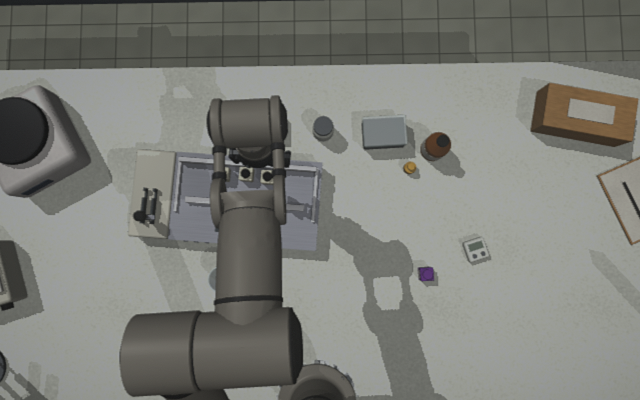

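```bash
python3 - <<'E'
from h import *
plan([.488,.191,.19])
E
```

```text
total units [0.2805 0.1174 0.0923] rows 5 each [0.0561 0.0235 0.0185]
```

Request:
jog_arm([
  [0.02,0.01,0],
  [0.03,0.016,0],
  [0.03,0.016,0],
  [0.03,0.016,0],
  [0.03,0.016,0],
  [0.03,0.016,0],
  [0.03,0.016,0],
  [0.03,0.016,0],
  [0.02,0.01,0],
  [0.01,0,0],
  [0,0,0],
  [0,0,0],
], roll=[0,0,0,0,0,0,0,0,0,0,0,0], fingers=[-0.5,-0.5,-0.5,-0.5,-0.5,-0.5,-0.5,-0.5,-0.5,-0.5,-0.5,-0.5])

```text
time: 29.43
ee_pos: [0.4897, 0.1974, 0.219]
tool_rot: [3.132, -0.123, 3.058]
wrist_force: [0.3, -0.7, 0.5]
grip_width: 0.0639
```

```bash
python3 - <<'E'
from h import *
state();plan([.488,.191,.19])
E
```

```text
t 29.43 p [0.4897 0.1974 0.219 ] rpy [179.46  -7.03 175.22] q6 -1.29 F [ 0.3 -0.7  0.5] M [ 0.056 -0.067 -0.002] w 0.0639
total units [-0.0047 -0.0135  0.0577] rows 1 each [-0.0047 -0.0135  0.0577]
```

Request:
jog_arm([
  [-0.08,0,0],
  [-0.08,0,0],
  [-0.08,0,0],
  [0,0,0],
  [0,0,0],
  [0,0,0],
], roll=[0,0,0,0,0,0], fingers=[-0.5,-0.5,-0.5,-0.5,-0.5,-0.5])

```text
time: 29.93
ee_pos: [0.6126, 0.1828, 0.1959]
tool_rot: [3.136, -0.133, 3.055]
wrist_force: [-0.0, -0.3, -0.2]
grip_width: 0.064
```

Request:
jog_arm([
  [0.08,0,0],
  [0.08,0,0],
  [0.08,0,0],
  [0,0,0],
  [0,0,0],
  [0,0,0],
], roll=[0,0,0,0,0,0], fingers=[-0.5,-0.5,-0.5,-0.5,-0.5,-0.5])

```text
time: 30.43
ee_pos: [0.4837, 0.1911, 0.2079]
tool_rot: [3.139, -0.143, 3.053]
wrist_force: [-0.2, 0.5, 0.4]
grip_width: 0.0641
```

Request:
jog_arm([
  [0,0,-0.08],
  [0,0,-0.08],
  [0,0,-0.08],
  [0,0,0],
  [0,0,0],
  [0,0,0],
], roll=[0,0,0,0,0,0], fingers=[-0.5,-0.5,-0.5,-0.5,-0.5,-0.5])

```text
time: 30.93
ee_pos: [0.5042, 0.1885, 0.3338]
tool_rot: [3.138, -0.137, 3.052]
wrist_force: [0.5, -0.4, -0.1]
grip_width: 0.064
```

Request:
jog_arm([
  [0,0,0.03],
  [0,0,0.03],
  [0,0,0.03],
  [0,0,0.03],
  [0,0,0.03],
  [0,0,0.03],
  [0,0,0.03],
  [0,0,0.01],
  [0,0,0],
  [0,0,0],
], roll=[0,0,0,0,0,0,0,0,0,0], fingers=[-0.5,-0.5,-0.5,-0.5,-0.5,-0.5,-0.5,-0.5,-0.5,-0.5])

```text
time: 31.77
ee_pos: [0.4883, 0.1888, 0.2123]
tool_rot: [3.141, -0.146, 3.049]
wrist_force: [0.3, 0.5, 0.9]
grip_width: 0.0641
```

Request:
jog_arm([
  [0,-0.08,0],
  [0,-0.08,0],
  [0,-0.08,0],
  [0,0,0],
  [0,0,0],
  [0,0,0],
], roll=[0,0,0,0,0,0], fingers=[-0.5,-0.5,-0.5,-0.5,-0.5,-0.5])

```text
time: 32.27
ee_pos: [0.48, 0.0655, 0.2154]
tool_rot: [3.14, -0.138, 3.052]
wrist_force: [0.8, -0.1, -0.2]
grip_width: 0.0639
```

Request:
jog_arm([
  [0,0.08,0],
  [0,0.08,0],
  [0,0.08,0],
  [0,0,0],
  [0,0,0],
  [0,0,0],
], roll=[0,0,0,0,0,0], fingers=[-0.5,-0.5,-0.5,-0.5,-0.5,-0.5])

```text
time: 32.77
ee_pos: [0.4929, 0.1946, 0.2181]
tool_rot: [3.137, -0.131, 3.055]
wrist_force: [1.3, -1.4, -0.4]
grip_width: 0.0639
```

```bash
python3 - <<'E'
from h import *
o=state(); print(o['q'].round(3),o['effort'].round(2))
E
```

```text
t 32.77 p [0.4929 0.1946 0.2181] rpy [179.74  -7.53 175.01] q6 -1.29 F [ 1.3 -1.4 -0.4] M [-0.052 -0.059  0.041] w 0.0639
[ 0.208  0.446  1.479  0.044  1.341 -1.288] [  0.61 -47.28 -23.53   0.28   0.55   0.07]
```

Request:
jog_arm([
  [0,-0.08,0],
  [0,-0.08,0],
  [0,-0.08,0],
  [0,0,0],
  [0,0,0],
  [0,0.08,0],
  [0,0.08,0],
  [0,0.08,0],
  [0,0,0],
  [0,0,0],
  [0,-0.08,0],
  [0,-0.08,0],
  [0,-0.08,0],
  [0,0,0],
  [0,0,0],
  [0,0.08,0],
  [0,0.08,0],
  [0,0.08,0],
  [0,0,0],
  [0,0,0],
], roll=[0,0,0,0,0,0,0,0,0,0,0,0,0,0,0,0,0,0,0,0], fingers=[-0.5,-0.5,-0.5,-0.5,-0.5,-0.5,-0.5,-0.5,-0.5,-0.5,-0.5,-0.5,-0.5,-0.5,-0.5,-0.5,-0.5,-0.5,-0.5,-0.5])

```text
time: 34.43
ee_pos: [0.4926, 0.1924, 0.2193]
tool_rot: [3.137, -0.126, 3.048]
wrist_force: [-0.2, -1.2, 0.2]
grip_width: 0.0639
```

Request:
jog_arm([
  [-0.02,0,0],
  [-0.02,0,0],
  [-0.02,0,0],
  [-0.02,0,0],
  [-0.02,0,0],
  [-0.02,0,0],
  [-0.02,0,0],
  [-0.02,0,0],
  [-0.02,0,0],
  [-0.02,0,0],
  [-0.02,0,0],
  [-0.02,0,0],
  [0,0,0],
], roll=[0,0,0,0,0,0,0,0,0,0,0,0,0], fingers=[-0.5,-0.5,-0.5,-0.5,-0.5,-0.5,-0.5,-0.5,-0.5,-0.5,-0.5,-0.5,-0.5])

```text
time: 35.52
ee_pos: [0.6185, 0.1727, 0.2019]
tool_rot: [3.139, -0.129, 3.041]
wrist_force: [0.4, -0.3, -0.3]
grip_width: 0.0638
```

Request:
jog_arm([
  [0.08,0,0],
  [0.08,0,0],
  [0.07,0,0],
  [0,0,0],
  [0,0,0],
], roll=[0,0,0,0,0], fingers=[-0.5,-0.5,-0.5,-0.5,-0.5])

```text
time: 35.93
ee_pos: [0.4994, 0.1803, 0.2108]
tool_rot: [-3.141, -0.14, 3.034]
wrist_force: [-0.5, 0.3, 0.8]
grip_width: 0.0641
```

Request:
jog_arm([
  [0,0,-0.02],
  [0,0,-0.02],
  [0,0,-0.02],
  [0,0,-0.02],
  [0,0,-0.02],
  [0,0,-0.02],
  [0,0,-0.02],
  [0,0,-0.02],
  [0,0,-0.02],
  [0,0,-0.02],
  [0,0,0],
], roll=[0,0,0,0,0,0,0,0,0,0,0], fingers=[-0.5,-0.5,-0.5,-0.5,-0.5,-0.5,-0.5,-0.5,-0.5,-0.5,-0.5])

```text
time: 36.85
ee_pos: [0.5259, 0.1747, 0.323]
tool_rot: [3.14, -0.126, 3.027]
wrist_force: [-0.5, -0.6, 1.4]
grip_width: 0.0641
```

Request:
jog_arm([
  [0,0,0.08],
  [0,0,0.08],
  [0,0,0.03],
  [0,0,0],
  [0,0,0],
], roll=[0,0,0,0,0], fingers=[-0.5,-0.5,-0.5,-0.5,-0.5])

```text
time: 37.27
ee_pos: [0.5198, 0.1751, 0.2286]
tool_rot: [3.137, -0.115, 3.024]
wrist_force: [-0.1, -0.2, -0.0]
grip_width: 0.0643
```

Request:
jog_arm([
  [0.003,0,-0.02],
  [0.003,0,-0.02],
  [0.003,0,-0.02],
  [0.003,0,-0.02],
  [0.003,0,-0.02],
  [0.003,0,-0.02],
  [0.003,0,-0.02],
  [0.003,0,-0.02],
  [0.003,0,-0.02],
  [0.003,0,-0.02],
  [0,0,0],
  [0,0,0.08],
  [0,0,0.08],
  [0,0,0.04],
  [0,0,0],
  [0,0,0],
], roll=[0,0,0,0,0,0,0,0,0,0,0,0,0,0,0,0], fingers=[-0.5,-0.5,-0.5,-0.5,-0.5,-0.5,-0.5,-0.5,-0.5,-0.5,-0.5,-0.5,-0.5,-0.5,-0.5,-0.5])

```text
time: 38.6
ee_pos: [0.5194, 0.1771, 0.2675]
tool_rot: [3.122, -0.063, 3.023]
wrist_force: [0.3, -0.9, 1.0]
grip_width: 0.0639
```

Request:
jog_arm([
  [0.003,0,-0.02],
  [0.003,0,-0.02],
  [0.003,0,-0.02],
  [0.003,0,-0.02],
  [0.003,0,-0.02],
  [0.003,0,-0.02],
  [0.003,0,-0.02],
  [0.003,0,-0.02],
  [0.003,0,-0.02],
  [0.003,0,-0.02],
  [0,0,0],
  [0,0,0.08],
  [0,0,0.08],
  [0,0,0.04],
  [0,0,0],
  [0,0,0],
], roll=[0,0,0,0,0,0,0,0,0,0,0,0,0,0,0,0], fingers=[-0.5,-0.5,-0.5,-0.5,-0.5,-0.5,-0.5,-0.5,-0.5,-0.5,-0.5,-0.5,-0.5,-0.5,-0.5,-0.5])

```text
time: 39.93
ee_pos: [0.5164, 0.1795, 0.3055]
tool_rot: [3.107, -0.01, 3.022]
wrist_force: [0.7, -0.4, 0.6]
grip_width: 0.0638
```

Request:
jog_arm([
  [0,0,0],
  [0,0,0],
  [0,0,0],
  [0,0,0],
  [0,0,0],
  [0,0,0],
  [0,0,0],
  [0,0,0],
  [0,0,0],
  [0,0,0],
  [0,0,0],
  [0,0,0],
  [0,0,0],
  [0,0,0],
  [0,0,0],
  [0,0,0],
], roll=[-0.05,-0.07,-0.07,-0.07,-0.07,-0.07,-0.07,-0.07,-0.07,-0.07,-0.07,-0.07,-0.07,-0.04,0,0], fingers=[-0.5,-0.5,-0.5,-0.5,-0.5,-0.5,-0.5,-0.5,-0.5,-0.5,-0.5,-0.5,-0.5,-0.5,-0.5,-0.5])

```text
time: 41.27
ee_pos: [0.5291, 0.1803, 0.3445]
tool_rot: [-3.101, 0.052, -1.727]
wrist_force: [0.0, 0.3, -1.1]
grip_width: 0.0642
```

```bash
python3 - <<'E'
from h import *
state()
im=cams.snapshot('top'); cv2.imwrite('pics/top10.png',im); cv2.imwrite('pics/side10.png',cams.snapshot('side'))
spot('top','screw_head'); spot('side','screw_head')
plan([.488,.191,.19])
E
```

```text
t 41.27 p [0.5291 0.1803 0.3445] rpy [-177.68    2.99  -98.97] q6 -2.81 F [ 0.   0.3 -1.1] M [ 0.014  0.018 -0.032] w 0.0642
top screw_head 0.15 [0.622 0.181 0.078] [247. 174.]
side screw_head 0.67 [0.62  0.246 0.08 ] [302. 153.]
side screw_head 0.41 [0.48  0.193 0.106] [275. 173.]
side screw_head 0.26 [0.615 0.184 0.063] [311. 167.]
total units [0.007  0.0951 0.3027] rows 5 each [0.0014 0.019  0.0605]
```

View pics/top10.png

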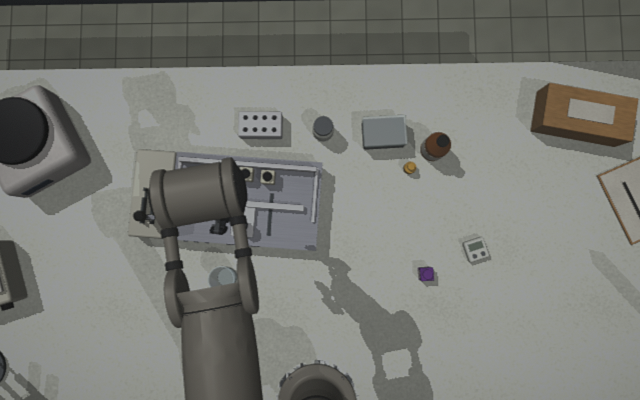

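View pics/side10.png

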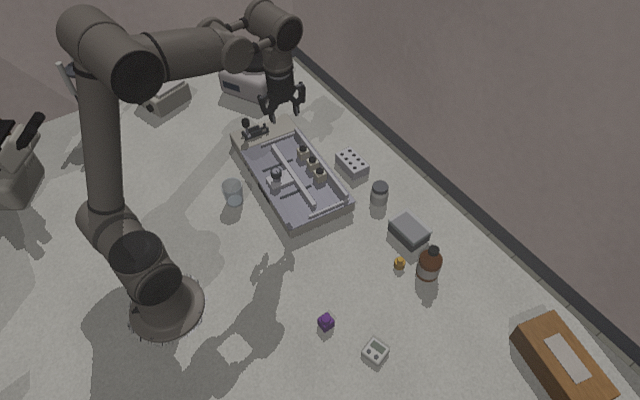

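Request:
jog_arm([
  [0,0.01,0.02],
  [0,0.015,0.03],
  [0,0.015,0.04],
  [0,0.015,0.04],
  [0,0.015,0.04],
  [0,0.015,0.04],
  [0,0.008,0.04],
  [0,0,0.03],
  [0,0,0.015],
  [0,0,0],
  [0,0,0],
], roll=[0,0,0,0,0,0,0,0,0,0,0], fingers=[-0.5,-0.5,-0.5,-0.5,-0.5,-0.5,-0.5,-0.5,-0.5,-0.5,-0.5])

```text
time: 42.38
ee_pos: [0.4882, 0.1947, 0.1889]
tool_rot: [-3.103, 0.052, -1.738]
wrist_force: [-0.1, -0.4, -0.0]
grip_width: 0.064
```

```bash
cat >> h.py <<'E'
def lean():
    from scipy.spatial.transform import Rotation as Ro
    z=Ro.from_euler('xyz',arm.get_obs()['tool_rot']).as_matrix()[:,2]; print('lean deg x,y',np.degrees(z[:2]).round(2))
E
python3 - <<'E'
from h import *
state();lean();plan([.487,.192,.14])
E
```

```text
t 42.38 p [0.4882 0.1947 0.1889] rpy [-177.77    2.97  -99.56] q6 -2.78 F [-0.1 -0.4 -0. ] M [-0.05   0.001 -0.04 ] w 0.0640
lean deg x,y [2.69 2.55]
total units [0.0107 0.0052 0.0972] rows 2 each [0.0054 0.0026 0.0486]
```

Request:
jog_arm([
  [0.008,0.004,0.02],
  [0.003,0,0.03],
  [0,0,0.025],
  [0,0,0.01],
  [0,0,0],
  [0,0,0],
], roll=[0,0,0,0,0,0], fingers=[-0.5,-0.5,-0.5,-0.5,-0.5,-0.5])

```text
time: 42.88
ee_pos: [0.4922, 0.192, 0.1513]
tool_rot: [-3.092, 0.056, -1.739]
wrist_force: [-0.9, 1.2, 0.0]
grip_width: 0.0642
```

```bash
python3 - <<'E'
from h import *
state();lean();plan([.487,.192,.112])
im=cams.snapshot('side'); cv2.imwrite('pics/s11.png',cv2.resize(im[90:250,220:380],None,fx=3.7,fy=3.7,interpolation=cv2.INTER_CUBIC))
im=cams.snapshot('top'); cv2.imwrite('pics/t11.png',cv2.resize(im[140:260,120:330],None,fx=3.7,fy=3.7,interpolation=cv2.INTER_CUBIC))
E
```

```text
t 42.88 p [0.4922 0.192  0.1513] rpy [-177.14    3.22  -99.63] q6 -2.79 F [-0.9  1.2  0. ] M [ 0.002  0.018 -0.021] w 0.0642
lean deg x,y [3.36 2.69]
total units [0.0062 0.0141 0.0778] rows 2 each [0.0031 0.0071 0.0389]
```

View pics/s11.png

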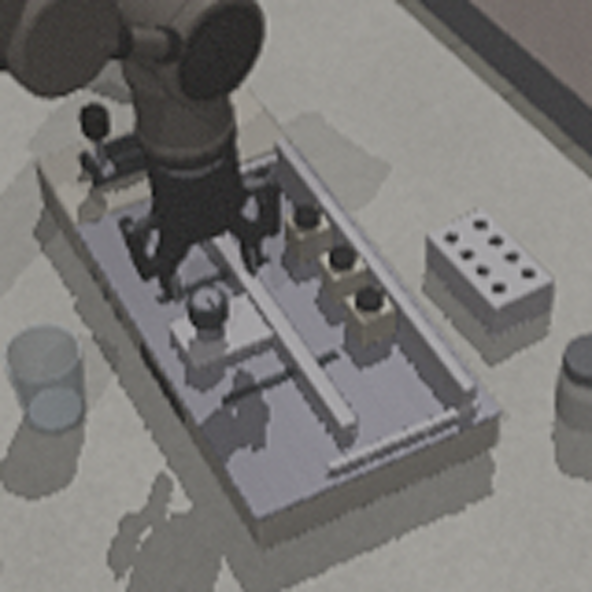

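View pics/t11.png

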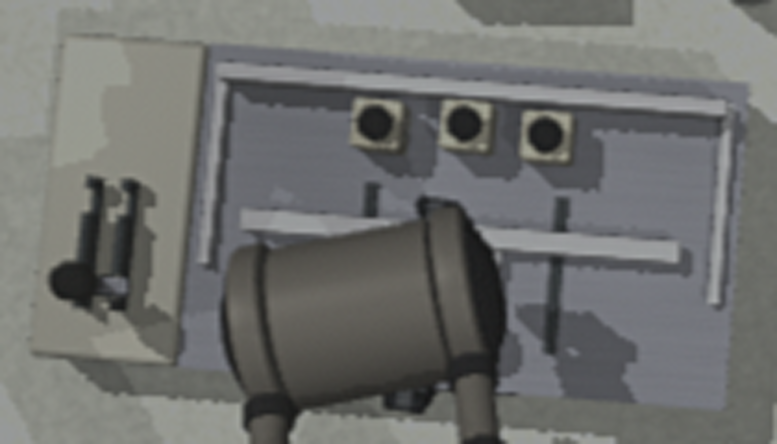

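Request:
jog_arm([
  [0.004,0.014,0.01],
  [0.002,0,0.025],
  [0,0,0.025],
  [0,0,0.012],
  [0,0,0],
  [0,0,0],
], roll=[0,0,0,0,0,0], fingers=[-0.5,-0.5,-0.5,-0.5,-0.5,-0.5])

```text
time: 43.48
ee_pos: [0.4866, 0.1924, 0.1165]
tool_rot: [-3.086, 0.059, -1.738]
wrist_force: [-0.8, 0.2, 0.5]
grip_width: 0.064
```

```bash
python3 - <<'E'
from h import *
state();lean();plan([.487,.192,.112])
im=cams.snapshot('side'); cv2.imwrite('pics/s12.png',cv2.resize(im[110:210,220:340],None,fx=5,fy=5,interpolation=cv2.INTER_CUBIC))
E
```

```text
t 43.48 p [0.4866 0.1924 0.1165] rpy [-176.81    3.36  -99.59] q6 -2.79 F [-0.8  0.2  0.5] M [-0.049  0.075 -0.002] w 0.0640
lean deg x,y [3.71 2.77]
total units [ 0.0011 -0.0005  0.009 ] rows 1 each [ 0.0011 -0.0005  0.009 ]
```

View pics/s12.png

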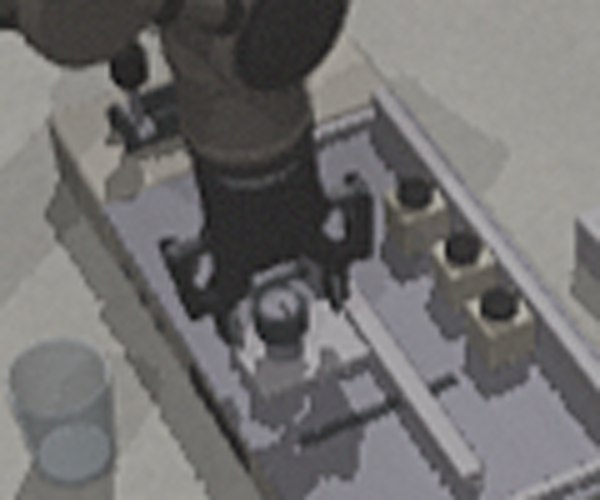

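Request:
jog_arm([
  [0,0,0.008],
  [0,0,0.002],
  [0,0,0],
  [0,0,0],
  [0,0,0],
  [0,0,0],
  [0,0,0],
  [0,0,0],
], roll=[0,0,0,0,0,0,0,0], fingers=[-0.5,-0.5,1,1,1,1,1,1])

```text
time: 44.2
ee_pos: [0.487, 0.193, 0.1133]
tool_rot: [-3.084, 0.06, -1.738]
wrist_force: [-0.2, 0.0, -0.1]
grip_width: 0.0334
```

```bash
python3 - <<'E'
from h import *
state();lean()
im=cams.snapshot('side'); cv2.imwrite('pics/s13.png',cv2.resize(im[110:210,220:340],None,fx=5,fy=5,interpolation=cv2.INTER_CUBIC))
E
```

```text
t 44.20 p [0.487  0.193  0.1133] rpy [-176.73    3.42  -99.59] q6 -2.79 F [-0.2  0.  -0.1] M [-0.028  0.251  0.013] w 0.0334
lean deg x,y [3.79 2.82]
```

View pics/s13.png

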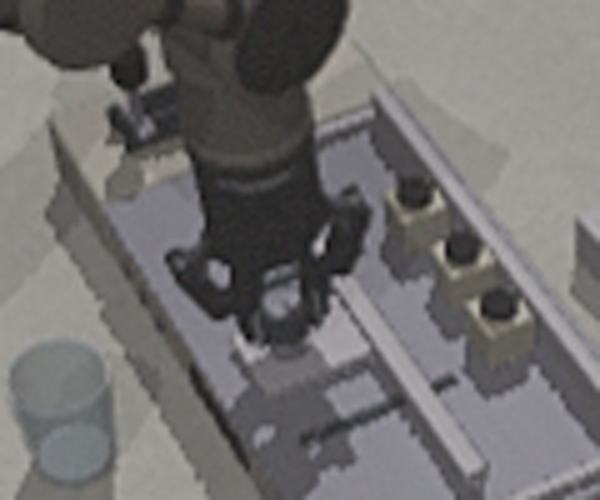

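```bash
python3 - <<'E'
from h import *
p=arm.get_obs()['ee_pos']; d=np.array([.9964,-.0845,0])
plan(p+.05*d,step=.005); plan(p+.057*d)
E
```

```text
total units [-0.0083 -0.0995  0.0062] rows 10 each [-0.0008 -0.0099  0.0006]
total units [-0.0094 -0.1134  0.007 ] rows 2 each [-0.0047 -0.0567  0.0035]
```

Request:
jog_arm([
  [-0.001,-0.01,0.0006],
  [-0.001,-0.01,0.0006],
  [-0.001,-0.01,0.0006],
  [-0.001,-0.01,0.0006],
  [0,0,0],
], roll=[0,0,0,0,0], fingers=[1,1,1,1,1])

```text
time: 44.67
ee_pos: [0.5038, 0.1915, 0.1133]
tool_rot: [-3.095, 0.057, -1.738]
wrist_force: [1.9, 0.3, -0.8]
grip_width: 0.0331
```

```bash
python3 - <<'E'
from h import *
state();lean()
E
```

```text
t 44.67 p [0.5038 0.1915 0.1133] rpy [-177.33    3.27  -99.59] q6 -2.80 F [ 1.9  0.3 -0.8] M [-0.128 -0.236 -0.037] w 0.0331
lean deg x,y [3.18 2.78]
```

Request:
jog_arm([
  [-0.001,-0.011,0.0006],
  [-0.001,-0.011,0.0006],
  [-0.001,-0.011,0.0006],
  [-0.001,-0.011,0.0006],
  [-0.001,-0.011,0.0006],
  [-0.001,-0.011,0],
  [0,0,0],
  [0,0,0],
], roll=[0,0,0,0,0,0,0,0], fingers=[1,1,1,1,1,1,1,1])

```text
time: 45.33
ee_pos: [0.5338, 0.1889, 0.1132]
tool_rot: [-3.106, 0.055, -1.738]
wrist_force: [-3.9, -0.4, 2.3]
grip_width: 0.0333
```

```bash
python3 - <<'E'
from h import *
state();lean()
im=cams.snapshot('top'); cv2.imwrite('pics/t14.png',cv2.resize(im[140:260,120:330],None,fx=3.7,fy=3.7,interpolation=cv2.INTER_CUBIC))
E
```

```text
t 45.33 p [0.5338 0.1889 0.1132] rpy [-177.95    3.13  -99.6 ] q6 -2.82 F [-3.9 -0.4  2.3] M [ 0.034  0.521 -0.038] w 0.0333
lean deg x,y [2.54 2.74]
```

View pics/t14.png

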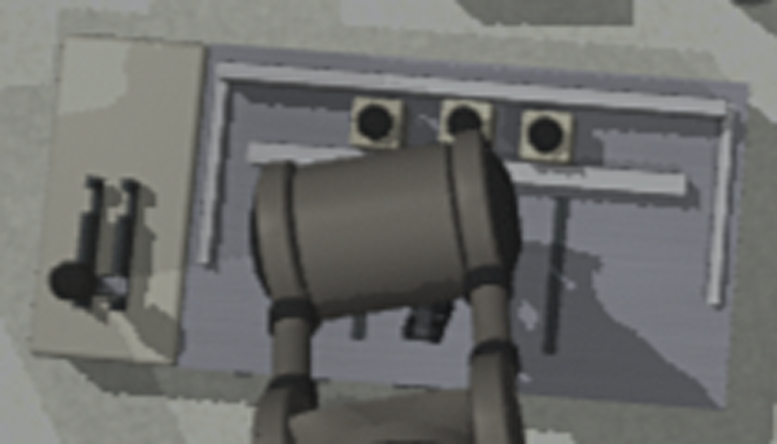

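Request:
jog_arm([
  [0,-0.008,0],
  [0,-0.008,0],
  [0,0,0],
], roll=[0,0,0], fingers=[1,1,1])

```text
time: 45.63
ee_pos: [0.5395, 0.1885, 0.1133]
tool_rot: [-3.11, 0.055, -1.738]
wrist_force: [0.3, -1.4, 0.2]
grip_width: 0.0335
```

Request:
jog_arm([
  [0,-0.008,0],
  [0,0,0],
], roll=[0,0], fingers=[1,1])

```text
time: 45.8
ee_pos: [0.5408, 0.1884, 0.1132]
tool_rot: [-3.116, 0.054, -1.738]
wrist_force: [-0.1, -1.0, 1.4]
grip_width: 0.0334
```

Request:
jog_arm([
  [0,-0.008,0],
], roll=[0], fingers=[1])

```text
time: 45.88
ee_pos: [0.5415, 0.1882, 0.113]
tool_rot: [-3.123, 0.053, -1.738]
wrist_force: [-21.6, 4.1, 13.9]
grip_width: 0.0335
```

Request:
jog_arm([
  [0,-0.008,0],
], roll=[0], fingers=[1])

```text
time: 45.97
ee_pos: [0.5417, 0.1882, 0.113]
tool_rot: [-3.132, 0.052, -1.737]
wrist_force: [-20.0, 3.1, 13.6]
grip_width: 0.0334
```

Request:
jog_arm([
  [0,-0.008,0],
], roll=[0], fingers=[1])

```text
time: 46.05
ee_pos: [0.5419, 0.1882, 0.1131]
tool_rot: [-3.14, 0.051, -1.737]
wrist_force: [-17.5, 2.1, 12.4]
grip_width: 0.0333
```

Request:
jog_arm([
  [0,-0.008,0],
  [0,-0.004,0],
], roll=[0,0], fingers=[1,1])

```text
time: 46.22
ee_pos: [0.5421, 0.1882, 0.1132]
tool_rot: [3.13, 0.049, -1.736]
wrist_force: [-7.9, -0.4, 4.0]
grip_width: 0.0332
```

```bash
python3 - <<'E'
from h import *
state();lean()
im=cams.snapshot('top'); cv2.imwrite('pics/t15.png',cv2.resize(im[140:260,120:330],None,fx=3.7,fy=3.7,interpolation=cv2.INTER_CUBIC))
im=cams.snapshot('side'); cv2.imwrite('pics/s15.png',cv2.resize(im[110:230,220:360],None,fx=5,fy=5,interpolation=cv2.INTER_CUBIC))
E
```

```text
t 46.22 p [0.5421 0.1882 0.1132] rpy [179.35   2.81 -99.46] q6 -2.83 F [-7.9 -0.4  4. ] M [-0.019  0.223  0.019] w 0.0332
lean deg x,y [-0.18  2.88]
```

View pics/t15.png

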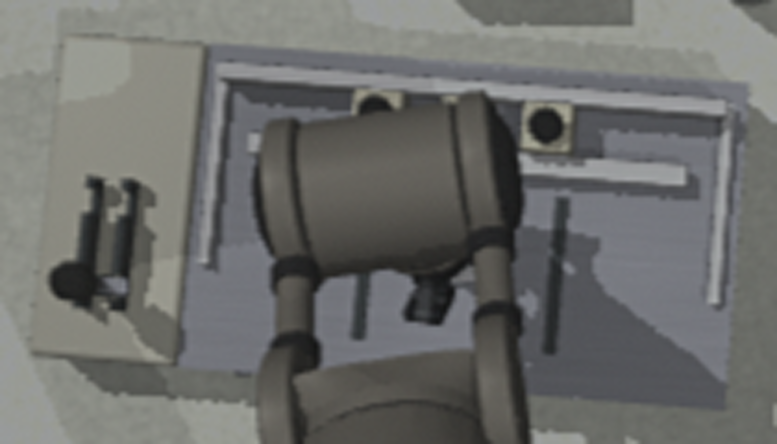

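View pics/s15.png

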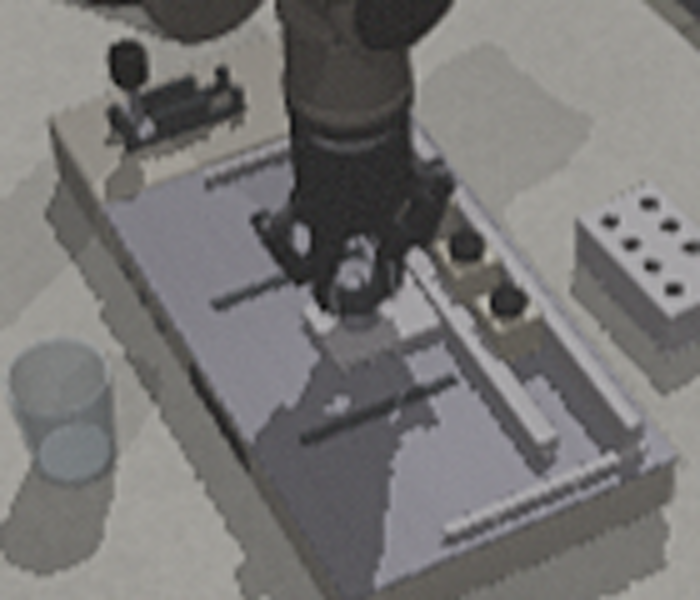

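```bash
python3 - <<'E'
from h import *
n=np.array([np.cos(PSI),np.sin(PSI)])
D=lambda x,y:(120+(x+.5)/3.7-.5,140+(y+.5)/3.7-.5)
for p in((685,166),(560,156),(530,154)): print('bar',(ray('top',D(*p),.078)[:2]@n).round(4))
for p in((725,113),(500,96),(300,82)): print('rail',(ray('top',D(*p),.09)[:2]@n).round(4))
im=cv2.imread('pics/t15.png'); cv2.imwrite('pics/t15z.png',cv2.resize(im[70:220,480:750],None,fx=2.9,fy=2.9,interpolation=cv2.INTER_CUBIC))
E
```

```text
bar 0.5893
bar 0.5899
bar 0.5898
rail 0.6281
rail 0.6286
rail 0.6282
```

View pics/t15z.png

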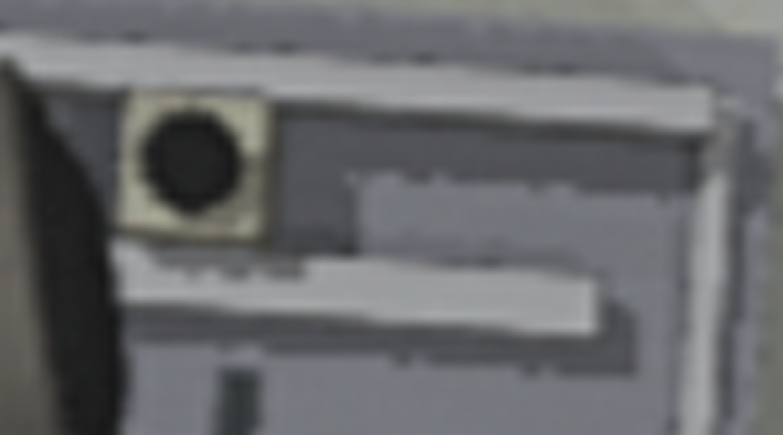

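Request:
jog_arm([
  [0.001,-0.014,0],
], roll=[0], fingers=[1])

```text
time: 46.4
ee_pos: [0.5427, 0.1879, 0.1125]
tool_rot: [3.116, 0.048, -1.736]
wrist_force: [-35.1, 9.6, 23.1]
grip_width: 0.0337
```

Request:
jog_arm([
  [0.001,-0.02,0],
], roll=[0], fingers=[1])

```text
time: 46.48
ee_pos: [0.5433, 0.1879, 0.1121]
tool_rot: [3.095, 0.046, -1.735]
wrist_force: [-43.7, 9.0, 31.7]
grip_width: 0.0334
```

Request:
jog_arm([
  [0.001,-0.02,0],
], roll=[0], fingers=[1])

```text
time: 46.57
ee_pos: [0.5436, 0.188, 0.112]
tool_rot: [3.073, 0.044, -1.734]
wrist_force: [-38.7, 7.2, 25.6]
grip_width: 0.0334
```

```bash
python3 - <<'E'
from h import *
state();lean()
E
```

```text
t 46.57 p [0.5436 0.188  0.112 ] rpy [176.05   2.55 -99.36] q6 -2.85 F [-38.7   7.2  25.6] M [1.262 5.516 0.211] w 0.0334
lean deg x,y [-3.48  3.15]
```

Request:
jog_arm([
  [0,0,0],
  [0,0,0],
  [0,0,0],
  [0,0,-0.02],
  [0,0,-0.02],
  [0,0,-0.02],
  [0,0,-0.02],
  [0,0,-0.02],
  [0,0,-0.02],
  [0,0,-0.02],
  [0,0,-0.02],
  [0,0,-0.02],
  [0,0,-0.02],
  [0,0,0],
], roll=[0,0,0,0,0,0,0,0,0,0,0,0,0,0], fingers=[-0.5,-0.5,-0.5,-0.5,-0.5,-0.5,-0.5,-0.5,-0.5,-0.5,-0.5,-0.5,-0.5,-0.5])

```text
time: 47.73
ee_pos: [0.5535, 0.1809, 0.2277]
tool_rot: [3.084, 0.047, -1.735]
wrist_force: [-0.3, -0.1, 1.1]
grip_width: 0.0644
```

```bash
python3 - <<'E'
from h import *
state();lean()
im=cams.snapshot('side'); cv2.imwrite('pics/s16.png',cv2.resize(im[110:230,220:360],None,fx=5,fy=5,interpolation=cv2.INTER_CUBIC))
im=cams.snapshot('top'); cv2.imwrite('pics/t16.png',cv2.resize(im[140:260,120:330],None,fx=3.7,fy=3.7,interpolation=cv2.INTER_CUBIC))
E
```

```text
t 47.73 p [0.5535 0.1809 0.2277] rpy [176.68   2.7  -99.4 ] q6 -2.84 F [-0.3 -0.1  1.1] M [-0.048 -0.    -0.062] w 0.0644
lean deg x,y [-2.83  3.2 ]
```

View pics/s16.png

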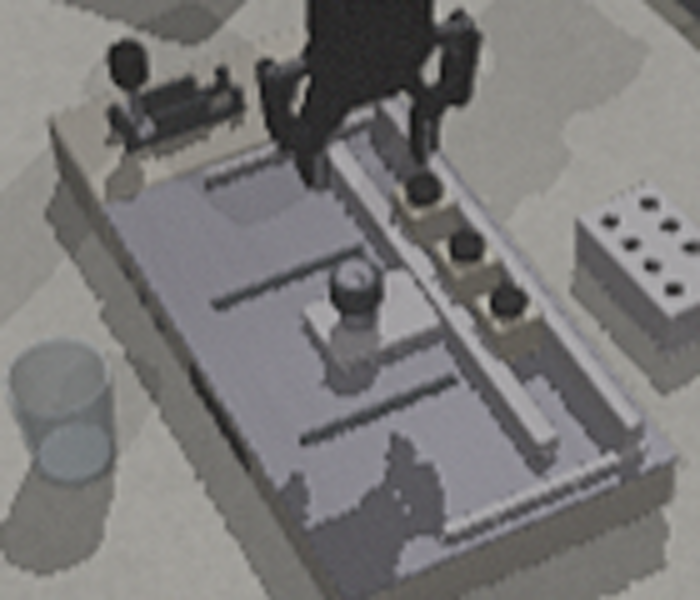

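Request:
jog_arm([
  [0.02,0,0],
  [0.02,0,0],
  [0.02,0,0],
  [0.02,0,0],
  [0.02,0,0],
  [0.02,0,0],
  [0.02,0,0],
  [0.02,0,0],
  [0,0,0],
], roll=[0,0,0,0,0,0,0,0,0], fingers=[-0.5,-0.5,-0.5,-0.5,-0.5,-0.5,-0.5,-0.5,-0.5])

```text
time: 48.58
ee_pos: [0.5362, 0.0919, 0.2184]
tool_rot: [3.075, 0.044, -1.737]
wrist_force: [-0.1, -0.3, 0.1]
grip_width: 0.0642
```

```bash
python3 - <<'E'
from h import *
state();lean()
E
```

```text
t 48.58 p [0.5362 0.0919 0.2184] rpy [176.17   2.5  -99.5 ] q6 -3.00 F [-0.1 -0.3  0.1] M [-0.028 -0.061 -0.029] w 0.0642
lean deg x,y [-3.36  3.09]
```

Request:
jog_arm([
  [-0.08,0,0],
  [-0.08,0,0],
  [0,0,0],
  [0,0,0],
], roll=[0,0,0,0], fingers=[-0.5,-0.5,-0.5,-0.5])

```text
time: 48.92
ee_pos: [0.5508, 0.1703, 0.2222]
tool_rot: [3.075, 0.044, -1.744]
wrist_force: [-0.1, -0.6, 0.3]
grip_width: 0.0641
```

```bash
python3 - <<'E'
from h import *
state();lean()
E
```

```text
t 48.92 p [0.5508 0.1703 0.2222] rpy [176.21   2.53 -99.91] q6 -2.85 F [-0.1 -0.6  0.3] M [-0.058 -0.064  0.021] w 0.0641
lean deg x,y [-3.3   3.14]
```

Request:
jog_arm([
  [0,0,-0.02],
  [0,0,-0.02],
  [0,0,-0.02],
  [0,0,-0.02],
  [0,0,-0.02],
  [0,0,-0.02],
  [0,0,-0.02],
  [0,0,-0.02],
  [0,0,-0.02],
  [0,0,-0.02],
  [0,0,0],
  [0,0,0.08],
  [0,0,0.08],
  [0,0,0.04],
  [0,0,0],
  [0,0,0],
], roll=[0,0,0,0,0,0,0,0,0,0,0,0,0,0,0,0], fingers=[-0.5,-0.5,-0.5,-0.5,-0.5,-0.5,-0.5,-0.5,-0.5,-0.5,-0.5,-0.5,-0.5,-0.5,-0.5,-0.5])

```text
time: 50.25
ee_pos: [0.5536, 0.1573, 0.2401]
tool_rot: [3.093, 0.047, -1.757]
wrist_force: [0.3, 0.2, 0.5]
grip_width: 0.0643
```

```bash
python3 - <<'E'
from h import *
state();lean()
plan([.5436,.1882,.18])
E
```

```text
t 50.25 p [0.5536 0.1573 0.2401] rpy [ 177.22    2.7  -100.66] q6 -2.86 F [0.3 0.2 0.5] M [-0.027 -0.094 -0.048] w 0.0643
lean deg x,y [-2.23  3.16]
total units [-0.0512  0.025   0.1242] rows 2 each [-0.0256  0.0125  0.0621]
```

Request:
jog_arm([
  [-0.004,0.002,-0.02],
  [-0.004,0.002,-0.02],
  [-0.004,0.002,-0.02],
  [-0.004,0.002,-0.02],
  [-0.004,0.002,-0.02],
  [-0.004,0.002,-0.02],
  [-0.004,0.002,-0.02],
  [-0.004,0.002,-0.02],
  [-0.004,0.002,-0.02],
  [-0.004,0.002,-0.02],
  [0,0,0],
  [0,0,0.08],
  [0,0,0.08],
  [0,0,0.08],
  [0,0,0.02],
  [0,0,0],
  [0,0,0],
], roll=[0,0,0,0,0,0,0,0,0,0,0,0,0,0,0,0,0], fingers=[-0.5,-0.5,-0.5,-0.5,-0.5,-0.5,-0.5,-0.5,-0.5,-0.5,-0.5,-0.5,-0.5,-0.5,-0.5,-0.5,-0.5])

```text
time: 51.67
ee_pos: [0.5567, 0.176, 0.2427]
tool_rot: [3.136, 0.06, -1.762]
wrist_force: [0.6, -0.1, 0.3]
grip_width: 0.0643
```

```bash
python3 - <<'E'
from h import *
state();lean()
plan([.5436,.1882,.16])
E
```

```text
t 51.67 p [0.5567 0.176  0.2427] rpy [ 179.67    3.43 -100.93] q6 -2.82 F [ 0.6 -0.1  0.3] M [-0.01  -0.009  0.03 ] w 0.0643
lean deg x,y [0.32 3.43]
total units [-0.0091  0.0294  0.1664] rows 3 each [-0.003   0.0098  0.0555]
```

Request:
jog_arm([
  [-0.005,0.014,0.02],
  [-0.004,0.014,0.035],
  [0,0,0.035],
  [0,0,0.035],
  [0,0,0.025],
  [0,0,0.015],
  [0,0,0],
  [0,0,0],
], roll=[0,0,0,0,0,0,0,0], fingers=[-0.5,-0.5,-0.5,-0.5,-0.5,-0.5,-0.5,-0.5])

```text
time: 52.33
ee_pos: [0.5532, 0.1881, 0.1731]
tool_rot: [-3.122, 0.069, -1.762]
wrist_force: [0.5, 0.0, 0.7]
grip_width: 0.0644
```

```bash
python3 - <<'E'
from h import *
state();lean()
plan([.5436,.188,.112])
E
```

```text
t 52.33 p [0.5532 0.1881 0.1731] rpy [-178.9     3.95 -100.95] q6 -2.81 F [0.5 0.  0.7] M [-0.072 -0.01  -0.013] w 0.0644
lean deg x,y [1.82 3.66]
total units [0.0123 0.0211 0.1213] rows 2 each [0.0061 0.0106 0.0607]
```

Request:
jog_arm([
  [0.008,0.016,0],
  [0.002,0.006,0.01],
  [0.002,0,0.02],
  [0,0,0.02],
  [0,0,0.02],
  [0,0,0.02],
  [0,0,0.01],
  [0,0,0],
], roll=[0,0,0,0,0,0,0,0], fingers=[-0.5,-0.5,-0.5,-0.5,-0.5,-0.5,-0.5,-0.5])

```text
time: 53.0
ee_pos: [0.5437, 0.1873, 0.1213]
tool_rot: [-3.116, 0.071, -1.762]
wrist_force: [-1.3, 0.1, -0.5]
grip_width: 0.0641
```

```bash
python3 - <<'E'
from h import *
state();lean()
plan([.5436,.188,.112])
E
```

```text
t 53.00 p [0.5437 0.1873 0.1213] rpy [-178.56    4.07 -100.96] q6 -2.82 F [-1.3  0.1 -0.5] M [-0.064  0.033  0.019] w 0.0641
lean deg x,y [2.19 3.72]
total units [0.     0.0008 0.0187] rows 1 each [0.     0.0008 0.0187]
```

Lower the last 9 mm and grip.

Request:
jog_arm([
  [0,0,0.012],
  [0,0,0.006],
  [0,0,0],
  [0,0,0],
  [0,0,0],
  [0,0,0],
  [0,0,0],
  [0,0,0],
], roll=[0,0,0,0,0,0,0,0], fingers=[-0.5,-0.5,-0.5,1,1,1,1,1])

```text
time: 53.67
ee_pos: [0.5402, 0.1888, 0.1111]
tool_rot: [-3.126, 0.069, -1.762]
wrist_force: [1.9, -0.3, -6.3]
grip_width: 0.0333
```

```bash
python3 - <<'E'
from h import *
state();lean()
im=cams.snapshot('side'); cv2.imwrite('pics/s17.png',cv2.resize(im[110:230,220:360],None,fx=5,fy=5,interpolation=cv2.INTER_CUBIC))
E
```

```text
t 53.67 p [0.5402 0.1888 0.1111] rpy [-179.1     3.98 -100.94] q6 -2.82 F [ 1.9 -0.3 -6.3] M [-0.112 -0.367 -0.057] w 0.0333
lean deg x,y [1.64 3.73]
```

View pics/s17.png

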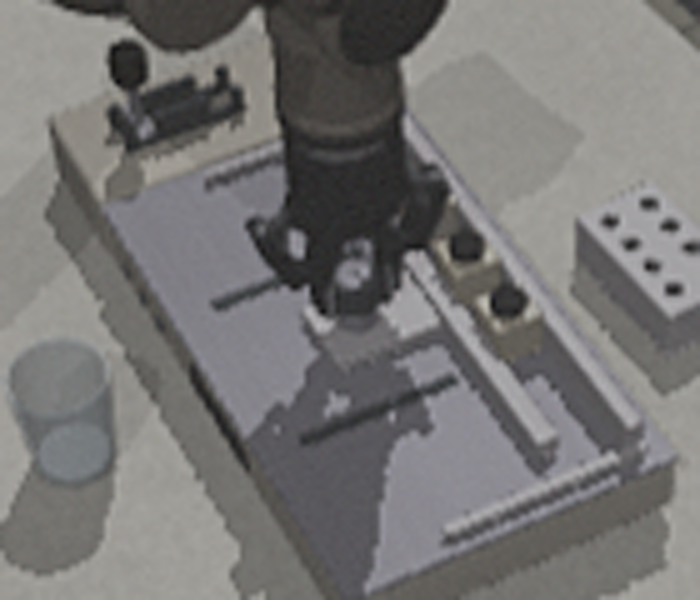

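Request:
jog_arm([
  [-0.01,-0.012,0],
], roll=[0], fingers=[1])

```text
time: 53.8
ee_pos: [0.5417, 0.19, 0.1106]
tool_rot: [-3.138, 0.061, -1.761]
wrist_force: [-34.8, -26.2, 25.3]
grip_width: 0.0329
```

Request:
jog_arm([
  [-0.01,-0.012,0],
], roll=[0], fingers=[1])

```text
time: 53.88
ee_pos: [0.542, 0.1899, 0.1106]
tool_rot: [3.13, 0.05, -1.76]
wrist_force: [-28.4, -22.8, 26.3]
grip_width: 0.0334
```

```bash
python3 - <<'E'
from h import *
state();lean()
E
```

```text
t 53.88 p [0.542  0.1899 0.1106] rpy [ 179.31    2.87 -100.83] q6 -2.81 F [-28.4 -22.8  26.3] M [-3.635  4.483  0.168] w 0.0334
lean deg x,y [-0.14  2.95]
```

Request:
jog_arm([
  [-0.012,0,0],
  [-0.012,0,0],
  [-0.012,0,0],
  [-0.012,0,0],
], roll=[0,0,0,0], fingers=[1,1,1,1])

```text
time: 54.22
ee_pos: [0.5419, 0.1907, 0.1109]
tool_rot: [3.119, 0.006, -1.757]
wrist_force: [-7.9, -25.4, 5.8]
grip_width: 0.0336
```

```bash
python3 - <<'E'
from h import *
state();lean()
E
```

```text
t 54.22 p [0.5419 0.1907 0.1109] rpy [ 178.69    0.37 -100.65] q6 -2.77 F [ -7.9 -25.4   5.8] M [-3.863  0.307  0.051] w 0.0336
lean deg x,y [-1.22  0.61]
```

Request:
jog_arm([
  [0,0,0],
  [0,0,0],
  [0,0,0],
  [0,0,0],
  [0,0,0],
  [0,0,0],
], roll=[0,0.02,0.04,0.04,0.04,0.04], fingers=[1,1,1,1,1,1])

```text
time: 54.72
ee_pos: [0.5414, 0.1891, 0.1109]
tool_rot: [3.115, -0.003, -2.053]
wrist_force: [-2.0, -0.5, -2.0]
grip_width: 0.0334
```

```bash
python3 - <<'E'
from h import *
state();lean()
E
```

```text
t 54.72 p [0.5414 0.1891 0.1109] rpy [ 1.7846e+02 -1.5000e-01 -1.1762e+02] q6 -2.47 F [-2.  -0.5 -2. ] M [-0.022 -0.137  0.034] w 0.0334
lean deg x,y [-1.43  0.58]
```

Request:
jog_arm([
  [0,0,0],
  [0,0,0],
  [0,0,0],
  [0,0,0],
  [0,0,0],
  [0,0,0],
  [0,0,0],
  [0,0,0],
  [0,0,0],
  [0,0,0],
  [0,0,0],
  [0,0,0],
  [0,0,0],
  [0,0,0],
  [0,0,0],
  [0,0,0],
  [0,0,0],
  [0,0,0],
  [0,0,0],
  [0,0,0],
], roll=[0.05,0.05,0.05,0.05,0.05,0.05,0.05,0.05,0.05,0.05,0.05,0.05,0.05,0.05,0.05,0.05,0.05,0.05,0.05,0.05], fingers=[1,1,1,1,1,1,1,1,1,1,1,1,1,1,1,1,1,1,1,1])

```text
time: 56.38
ee_pos: [0.5419, 0.1882, 0.1109]
tool_rot: [-3.131, -0.027, 2.583]
wrist_force: [-2.6, -0.3, -1.0]
grip_width: 0.0332
```

```bash
python3 - <<'E'
from h import *
state();lean()
im=cams.snapshot('side'); cv2.imwrite('pics/s18.png',cv2.resize(im[110:230,220:360],None,fx=5,fy=5,interpolation=cv2.INTER_CUBIC))
E
```

```text
t 56.38 p [0.5419 0.1882 0.1109] rpy [-179.42   -1.57  147.97] q6 -0.82 F [-2.6 -0.3 -1. ] M [-0.108 -0.275  0.113] w 0.0332
lean deg x,y [-1.64  0.34]
```

View pics/s18.png

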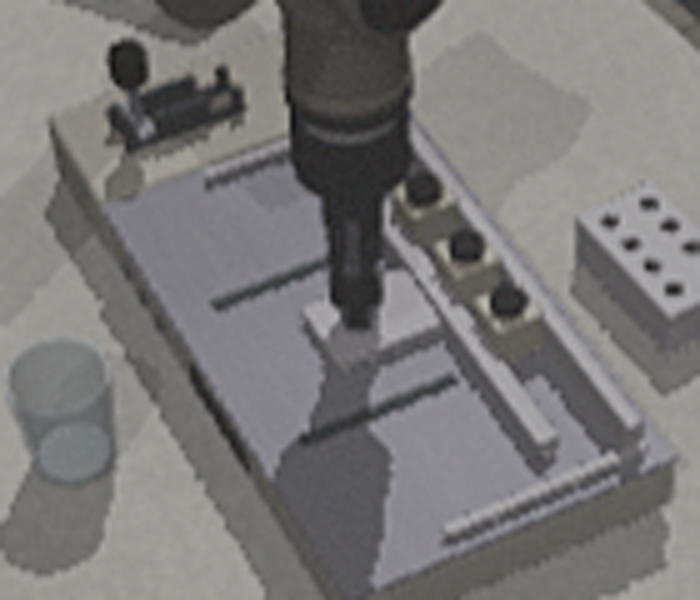

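Request:
jog_arm([
  [0,0,0],
  [0,0,0],
  [0,0,0],
  [0,0,0],
  [0,0,0],
  [0,0,0],
  [0,0,0],
  [0,0,0],
  [0,0,0],
  [0,0,0],
], roll=[0.05,0.05,0.05,0.05,0.05,0.05,0.05,0.05,0.05,0.05], fingers=[1,1,1,1,1,1,1,1,1,1])

```text
time: 57.27
ee_pos: [0.5417, 0.1877, 0.111]
tool_rot: [-3.113, -0.009, 1.778]
wrist_force: [-2.8, -1.4, -1.6]
grip_width: 0.0333
```

```bash
python3 - <<'E'
from h import *
o=state();lean();print(o['effort'].round(3))
E
```

```text
t 57.27 p [0.5417 0.1877 0.111 ] rpy [-178.35   -0.54  101.89] q6 -0.02 F [-2.8 -1.4 -1.6] M [-0.291 -0.308  0.058] w 0.0333
lean deg x,y [-1.72  0.19]
[-2.5300e-01 -5.2212e+01 -2.1913e+01  3.7400e-01 -3.2000e-02 -1.2110e+00]
```

Request:
jog_arm([
  [0,0,0],
  [0,0,0],
  [0,0,0],
  [0,0,0],
  [0,0,0],
  [0,0,0],
  [0,0,0],
], roll=[0.05,0.05,0.05,0.05,0.05,0.05,0.05], fingers=[1,1,1,1,1,1,1])

```text
time: 57.85
ee_pos: [0.5412, 0.1875, 0.111]
tool_rot: [-3.112, 0.01, 1.218]
wrist_force: [-3.1, -0.1, -0.9]
grip_width: 0.0332
```

```bash
python3 - <<'E'
from h import *
o=state();lean();print(o['effort'].round(3))
E
```

```text
t 57.85 p [0.5412 0.1875 0.111 ] rpy [-178.29    0.59   69.79] q6 0.54 F [-3.1 -0.1 -0.9] M [-0.343 -0.222  0.039] w 0.0332
lean deg x,y [-1.81  0.04]
[ -0.508 -52.264 -21.871   0.386  -0.095  -1.219]
```

Request:
jog_arm([
  [0,0,0],
  [0,0,0],
  [0,0,0],
  [0,0,0],
  [0,0,0],
  [0,0,0],
  [0,0,0],
], roll=[0.05,0.05,0.05,0.05,0.05,0.05,0.05], fingers=[1,1,1,1,1,1,1])

```text
time: 58.43
ee_pos: [0.5406, 0.1876, 0.111]
tool_rot: [-3.122, 0.028, 0.658]
wrist_force: [-2.3, -0.3, -1.2]
grip_width: 0.0332
```

```bash
python3 - <<'E'
from h import *
o=state();print(o['effort'].round(3))
E
```

```text
t 58.43 p [0.5406 0.1876 0.111 ] rpy [-178.89    1.6    37.69] q6 1.11 F [-2.3 -0.3 -1.2] M [-0.357 -0.071  0.092] w 0.0332
[ -0.566 -52.442 -21.716   0.27   -0.146  -1.223]
```

Request:
jog_arm([
  [0,0,0],
  [0,0,0],
], roll=[0.05,0.05], fingers=[1,1])

```text
time: 58.6
ee_pos: [0.5404, 0.1878, 0.111]
tool_rot: [-3.127, 0.031, 0.498]
wrist_force: [-1.9, -0.1, -1.0]
grip_width: 0.0333
```

```bash
python3 - <<'E'
from h import *
o=state();print(o['effort'].round(3))
E
```

```text
t 58.60 p [0.5404 0.1878 0.111 ] rpy [-179.17    1.8    28.51] q6 1.27 F [-1.9 -0.1 -1. ] M [-0.307  0.037  0.086] w 0.0333
[ -0.535 -52.498 -21.671   0.221  -0.147  -1.221]
```

Request:
jog_arm([
  [0.007,0.004,0],
], roll=[0], fingers=[1])

```text
time: 58.68
ee_pos: [0.5413, 0.1879, 0.1107]
tool_rot: [-3.124, 0.039, 0.496]
wrist_force: [-23.3, 1.0, 15.2]
grip_width: 0.0336
```

```bash
python3 - <<'E'
from h import *
o=state();print(o['effort'].round(3))
E
```

```text
t 58.68 p [0.5413 0.1879 0.1107] rpy [-178.99    2.21   28.44] q6 1.27 F [-23.3   1.   15.2] M [-0.157  3.574 -0.056] w 0.0336
[ -4.208 -47.174 -27.69   -1.109  -6.768   1.051]
```

Request:
jog_arm([
  [0,0,0],
  [0,0,0],
], roll=[0.04,0.05], fingers=[1,1])

```text
time: 58.85
ee_pos: [0.5404, 0.1879, 0.111]
tool_rot: [-3.129, 0.044, 0.359]
wrist_force: [0.3, -0.1, -4.3]
grip_width: 0.0332
```

```bash
python3 - <<'E'
from h import *
o=state();print(o['effort'].round(3))
E
```

```text
t 58.85 p [0.5404 0.1879 0.111 ] rpy [-179.29    2.5    20.55] q6 1.41 F [ 0.3 -0.1 -4.3] M [-0.189 -0.361  0.146] w 0.0332
[ -0.421 -54.049 -21.436   0.273   0.588  -1.336]
```

Request:
jog_arm([
  [0,0,0],
  [0,0,0],
], roll=[0.05,0.05], fingers=[1,1])

```text
time: 59.02
ee_pos: [0.5404, 0.1882, 0.111]
tool_rot: [-3.136, 0.046, 0.201]
wrist_force: [-1.9, 0.6, -0.8]
grip_width: 0.0334
```

```bash
python3 - <<'E'
from h import *
o=state();print(o['effort'].round(3))
E
```

```text
t 59.02 p [0.5404 0.1882 0.111 ] rpy [-179.7     2.62   11.52] q6 1.57 F [-1.9  0.6 -0.8] M [-0.149  0.05   0.189] w 0.0334
[ -0.757 -52.538 -21.781   0.179  -0.236  -1.046]
```

Request:
jog_arm([
  [0,0,0],
  [0,0,0],
], roll=[0.05,0.05], fingers=[1,1])

```text
time: 59.18
ee_pos: [0.5404, 0.1884, 0.111]
tool_rot: [3.139, 0.047, 0.043]
wrist_force: [-2.5, -0.1, -1.2]
grip_width: 0.0335
```

```bash
python3 - <<'E'
from h import *
o=state();print(o['effort'].round(3))
E
```

```text
t 59.18 p [0.5404 0.1884 0.111 ] rpy [179.87   2.69   2.48] q6 1.72 F [-2.5 -0.1 -1.2] M [-0.058  0.143  0.297] w 0.0335
[ -0.719 -52.724 -21.765   0.174  -0.156  -0.95 ]
```

Request:
jog_arm([
  [0,0,0],
  [0,0,0],
  [0,0,0],
  [0,0,0],
  [0,0,-0.02],
  [0,0,-0.03],
  [0,0,-0.04],
  [0,0,-0.04],
  [0,0,-0.04],
  [0,0,-0.03],
  [0,0,-0.02],
  [0,0,0],
  [0,0,0],
], roll=[0,0,0,0,0,0,0,0,0,0,0,0,0], fingers=[-0.5,-0.5,-0.5,-0.5,-0.5,-0.5,-0.5,-0.5,-0.5,-0.5,-0.5,-0.5,-0.5])

```text
time: 60.27
ee_pos: [0.5483, 0.189, 0.2334]
tool_rot: [-3.141, 0.038, 0.063]
wrist_force: [-0.5, -0.2, -0.3]
grip_width: 0.0642
```

```bash
python3 - <<'E'
from h import *
state();lean()
im=cams.snapshot('side'); cv2.imwrite('pics/side19.png',im);cv2.imwrite('pics/s19.png',cv2.resize(im[110:230,220:360],None,fx=5,fy=5,interpolation=cv2.INTER_CUBIC))
im=cams.snapshot('top'); cv2.imwrite('pics/top19.png',im);cv2.imwrite('pics/t19.png',cv2.resize(im[140:260,120:330],None,fx=3.7,fy=3.7,interpolation=cv2.INTER_CUBIC))
spot('side','lever_knob');spot('top','lever_knob')
E
```

```text
t 60.27 p [0.5483 0.189  0.2334] rpy [-179.96    2.19    3.63] q6 1.70 F [-0.5 -0.2 -0.3] M [-0.002 -0.016  0.051] w 0.0642
lean deg x,y [-2.19 -0.09]
side lever_knob 0.52 [0.508 0.451 0.126] [245. 123.]
top lever_knob 0.65 [0.512 0.45  0.124] [139. 216.]
```

View pics/s19.png

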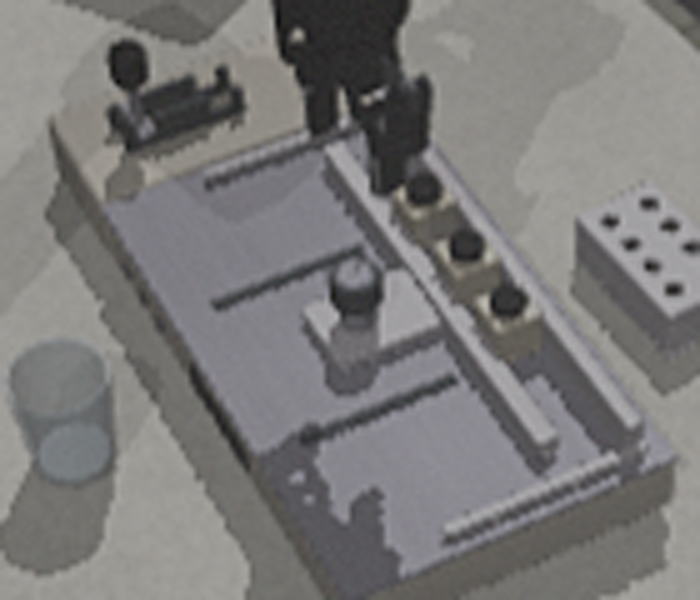

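View pics/t19.png

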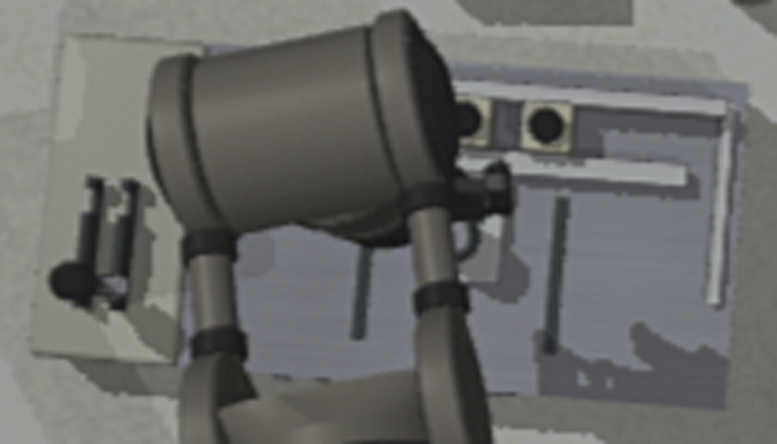

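```bash
python3 - <<'E'
from h import *
a=cv2.imread('pics/s16.png')[230:350,290:430]; b=cv2.imread('pics/s19.png')[230:350,290:430]
c=np.hstack([cv2.resize(x,None,fx=2.7,fy=2.7,interpolation=cv2.INTER_CUBIC) for x in(a,b)])
cv2.imwrite('pics/cmp.png',np.clip(c.astype(float)*2,0,255).astype(np.uint8))
E
```

```text
(no output)
```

View pics/cmp.png

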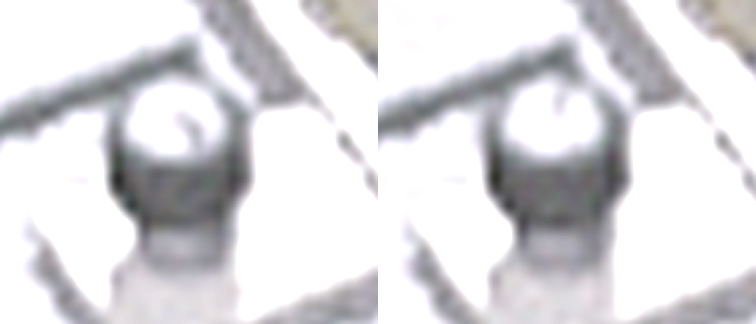

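```bash
python3 - <<'E'
from h import *
plan([.511,.447,.20],-4.85)
E
```

```text
total units [-0.038  -0.5198  0.0651] rows 8 each [-0.0048 -0.065   0.0081]
 roll total 0.0939 rows 2 each 0.0469
```

Request:
jog_arm([
  [-0.002,-0.03,0],
  [-0.004,-0.045,0.005],
  [-0.004,-0.05,0.006],
  [-0.004,-0.05,0.006],
  [-0.004,-0.05,0.006],
  [-0.004,-0.05,0.006],
  [-0.004,-0.05,0.006],
  [-0.004,-0.05,0.006],
  [-0.004,-0.05,0.006],
  [-0.003,-0.04,0.005],
  [-0.002,-0.03,0],
  [0,-0.015,0],
  [0,0,0],
  [0,0,0],
], roll=[0,0,0,0,0,0.03,0.03,0.03,0,0,0,0,0,0], fingers=[-0.5,-0.5,-0.5,-0.5,-0.5,-0.5,-0.5,-0.5,-0.5,-0.5,-0.5,-0.5,-0.5,-0.5])

```text
time: 61.63
ee_pos: [0.5184, 0.451, 0.1874]
tool_rot: [3.12, 0.064, -0.088]
wrist_force: [0.4, 0.2, -0.2]
grip_width: 0.064
```

```bash
python3 - <<'E'
from h import *
state();lean();plan([.511,.447,.15],-4.85)
im=cams.snapshot('top'); cv2.imwrite('pics/top20.png',im);cv2.imwrite('pics/t20.png',cv2.resize(im[140:260,120:330],None,fx=3.7,fy=3.7,interpolation=cv2.INTER_CUBIC))
im=cams.snapshot('side'); cv2.imwrite('pics/s20.png',cv2.resize(im[80:200,200:340],None,fx=5,fy=5,interpolation=cv2.INTER_CUBIC))
E
```

```text
t 61.63 p [0.5184 0.451  0.1874] rpy [178.77   3.67  -5.02] q6 2.25 F [ 0.4  0.2 -0.2] M [-0.06  -0.056 -0.012] w 0.0640
lean deg x,y [-3.76 -0.91]
total units [-0.0093  0.0076  0.0758] rows 2 each [-0.0047  0.0038  0.0379]
 roll total -0.0019 rows 1 each -0.0019
```

View pics/t20.png

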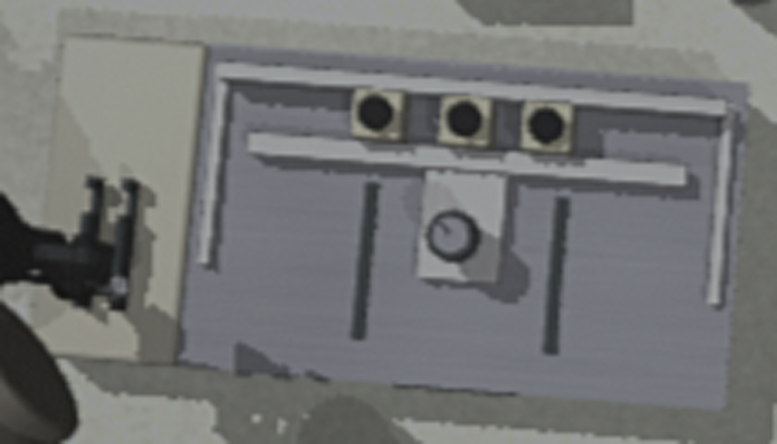

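View pics/s20.png

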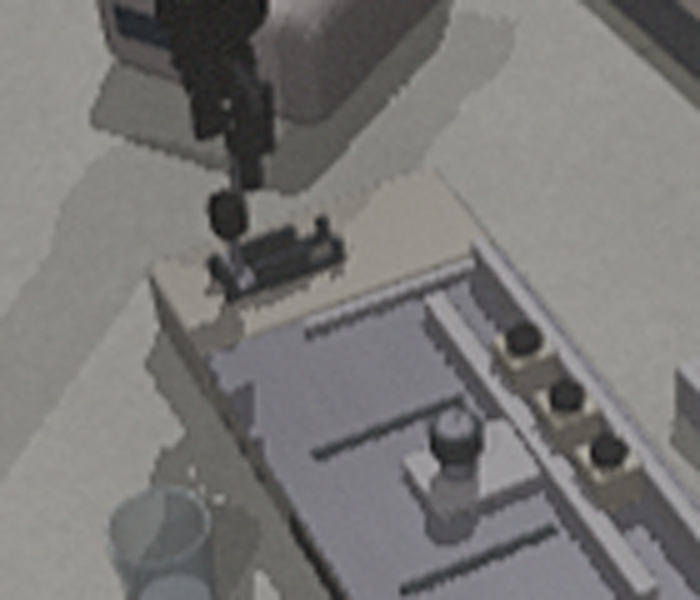

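```bash
python3 - <<'E'
from h import *
a=cv2.imread('pics/top0.png')[212:238,226:254]; b=cv2.imread('pics/top20.png')[190:216,228:256]
c=np.hstack([cv2.resize(x,None,fx=14,fy=14,interpolation=cv2.INTER_CUBIC) for x in(a,b)])
cv2.imwrite('pics/cmp2.png',np.clip(c.astype(float)*1.7,0,255).astype(np.uint8))
E
```

```text
(no output)
```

View pics/cmp2.png

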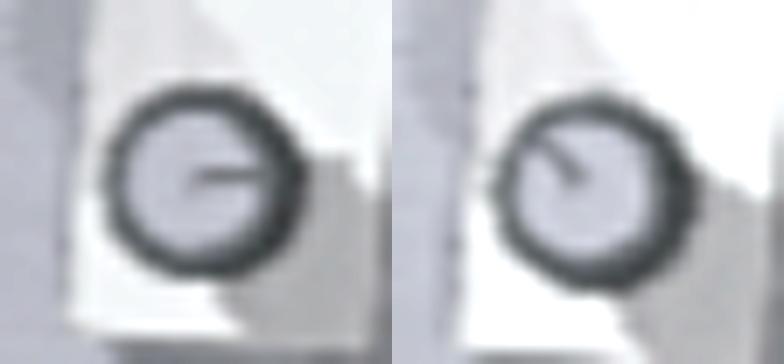

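Request:
jog_arm([
  [-0.014,0.007,0.01],
  [0,0,0.025],
  [0,0,0.025],
  [0,0,0.02],
  [0,0,0.01],
  [0,0,0],
  [0,0,0],
], roll=[0,0,0,0,0,0,0], fingers=[-0.5,-0.5,-0.5,-0.5,-0.5,-0.5,-0.5])

```text
time: 62.32
ee_pos: [0.5114, 0.4404, 0.145]
tool_rot: [3.122, 0.06, -0.096]
wrist_force: [-0.4, 0.6, -1.0]
grip_width: 0.0641
```

```bash
python3 - <<'E'
from h import *
state();lean();plan([.511,.447,.136],-4.85)
im=cams.snapshot('side'); cv2.imwrite('pics/s21.png',cv2.resize(im[80:200,200:340],None,fx=5,fy=5,interpolation=cv2.INTER_CUBIC))
E
```

```text
t 62.32 p [0.5114 0.4404 0.145 ] rpy [178.86   3.44  -5.51] q6 2.25 F [-0.4  0.6 -1. ] M [-0.01  -0.003 -0.038] w 0.0641
lean deg x,y [-3.53 -0.8 ]
total units [-0.0011 -0.0134  0.0179] rows 1 each [-0.0011 -0.0134  0.0179]
 roll total -0.0074 rows 1 each -0.0074
```

View pics/s21.png

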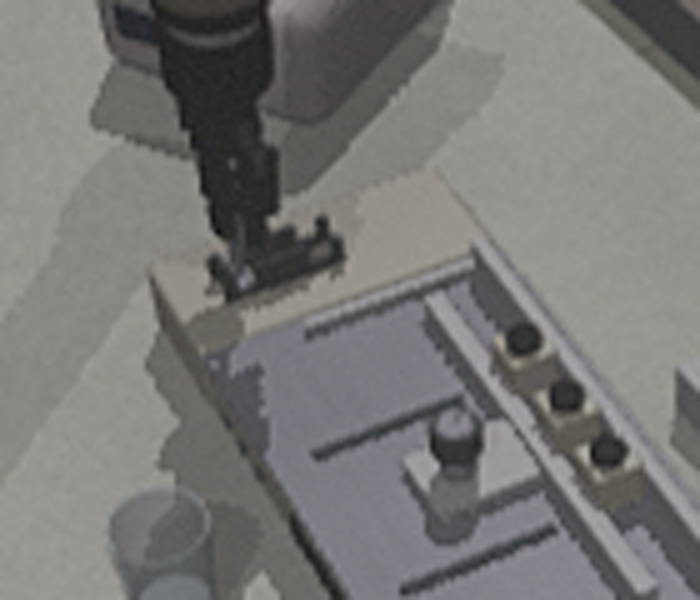

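Request:
jog_arm([
  [0,-0.012,0],
  [0,0,0.012],
  [0,0,0.006],
  [0,0,0],
  [0,0,0],
  [0,0,0],
], roll=[-0.007,0,0,0,0,0], fingers=[-0.5,-0.5,-0.5,-0.5,-0.5,-0.5])

```text
time: 62.87
ee_pos: [0.5124, 0.4478, 0.137]
tool_rot: [3.125, 0.057, -0.083]
wrist_force: [0.1, -0.1, 0.2]
grip_width: 0.0644
```

```bash
python3 - <<'E'
from h import *
state();lean();plan([.511,.447,.136],-4.85)
E
```

```text
t 62.87 p [0.5124 0.4478 0.137 ] rpy [179.04   3.29  -4.78] q6 2.24 F [ 0.1 -0.1  0.2] M [ 0.027  0.001 -0.006] w 0.0644
lean deg x,y [-3.36 -0.68]
total units [-0.0025  0.0017  0.0022] rows 1 each [-0.0025  0.0017  0.0022]
 roll total 0.0008 rows 1 each 0.0008
```

Request:
jog_arm([
  [0,0,0],
  [0,0,0],
  [0,0,0],
  [0,0,0],
  [0,0,0],
], roll=[0,0,0,0,0], fingers=[1,1,1,1,1])

```text
time: 63.28
ee_pos: [0.5125, 0.4489, 0.1378]
tool_rot: [3.127, 0.056, -0.083]
wrist_force: [0.6, 0.4, -1.5]
grip_width: 0.0266
```

```bash
python3 - <<'E'
from h import *
state();lean()
im=cams.snapshot('side'); cv2.imwrite('pics/s22.png',cv2.resize(im[80:200,200:340],None,fx=5,fy=5,interpolation=cv2.INTER_CUBIC))
E
```

```text
t 63.28 p [0.5125 0.4489 0.1378] rpy [179.19   3.22  -4.76] q6 2.24 F [ 0.6  0.4 -1.5] M [-0.011 -0.094  0.037] w 0.0266
lean deg x,y [-3.28 -0.54]
```

View pics/s22.png

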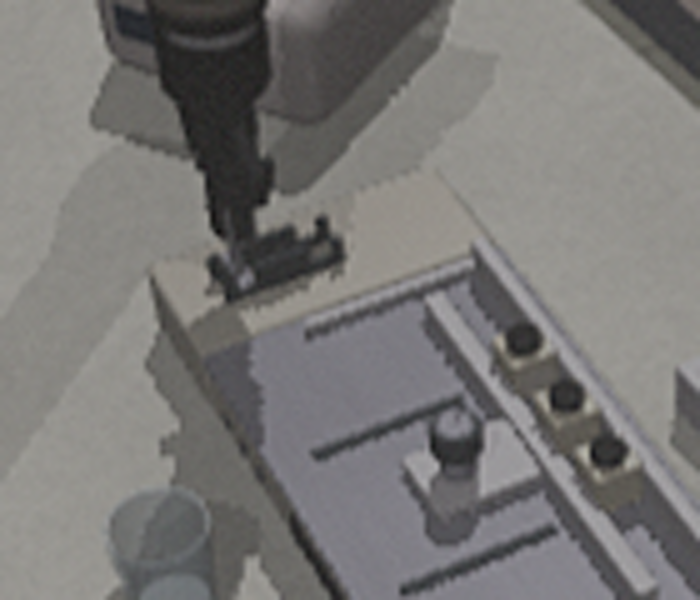

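Request:
jog_arm([
  [0,0,-0.012],
  [0,0,-0.014],
  [0,0,-0.014],
  [0,0,-0.006],
  [0,0,0],
], roll=[0,0,0,0,0], fingers=[1,1,1,1,1])

```text
time: 63.75
ee_pos: [0.5129, 0.4489, 0.1609]
tool_rot: [3.125, 0.06, -0.083]
wrist_force: [-0.7, 1.3, -3.2]
grip_width: 0.0262
```

```bash
python3 - <<'E'
from h import *
state();lean()
E
```

```text
t 63.75 p [0.5129 0.4489 0.1609] rpy [179.06   3.43  -4.76] q6 2.24 F [-0.7  1.3 -3.2] M [ 0.404 -0.053 -0.018] w 0.0262
lean deg x,y [-3.5  -0.65]
```

```bash
python3 - <<'E'
from h import *
p=arm.get_obs()['ee_pos']; plan(p+.06*np.array([.9964,-.0845,0]),step=.008)
E
```

```text
total units [ 0.1198  0.0003 -0.0072] rows 8 each [ 0.015   0.     -0.0009]
```

Request:
jog_arm([
  [0.012,0,-0.0015],
  [0.015,0,-0.001],
  [0.015,0,-0.001],
  [0.015,0,-0.001],
  [0,0,0],
], roll=[0,0,0,0,0], fingers=[1,1,1,1,1])

```text
time: 64.17
ee_pos: [0.5438, 0.4461, 0.161]
tool_rot: [3.125, 0.061, -0.083]
wrist_force: [0.4, 1.9, -3.6]
grip_width: 0.0263
```

```bash
python3 - <<'E'
from h import *
state();lean();plan(np.array([.5129,.4489,.161])+.06*np.array([.9964,-.0845,0]),step=.008)
E
```

```text
t 64.17 p [0.5438 0.4461 0.161 ] rpy [179.04   3.51  -4.76] q6 2.22 F [ 0.4  1.9 -3.6] M [ 0.48  -0.143 -0.075] w 0.0263
lean deg x,y [-3.58 -0.67]
total units [ 0.0579 -0.0002 -0.0036] rows 4 each [ 0.0145 -0.     -0.0009]
```

Request:
jog_arm([
  [0.015,0,-0.001],
  [0.015,0,-0.001],
  [0.015,0,-0.001],
  [0.01,0,0],
  [0.003,0,0],
  [0,0,0],
], roll=[0,0,0,0,0,0], fingers=[1,1,1,1,1,1])

```text
time: 64.67
ee_pos: [0.574, 0.4436, 0.1583]
tool_rot: [3.124, 0.068, -0.084]
wrist_force: [-2.8, 1.8, -3.8]
grip_width: 0.0263
```

```bash
python3 - <<'E'
from h import *
state();lean();plan(np.array([.5129,.4489,.138])+.06*np.array([.9964,-.0845,0]),step=.008)
im=cams.snapshot('side'); cv2.imwrite('pics/s23.png',cv2.resize(im[80:200,200:340],None,fx=5,fy=5,interpolation=cv2.INTER_CUBIC))
E
```

```text
t 64.67 p [0.574  0.4436 0.1583] rpy [178.98   3.88  -4.8 ] q6 2.19 F [-2.8  1.8 -3.8] M [ 0.486  0.289 -0.038] w 0.0263
lean deg x,y [-3.94 -0.69]
total units [ 0.     -0.0009  0.0406] rows 3 each [ 0.     -0.0003  0.0135]
```

View pics/s23.png

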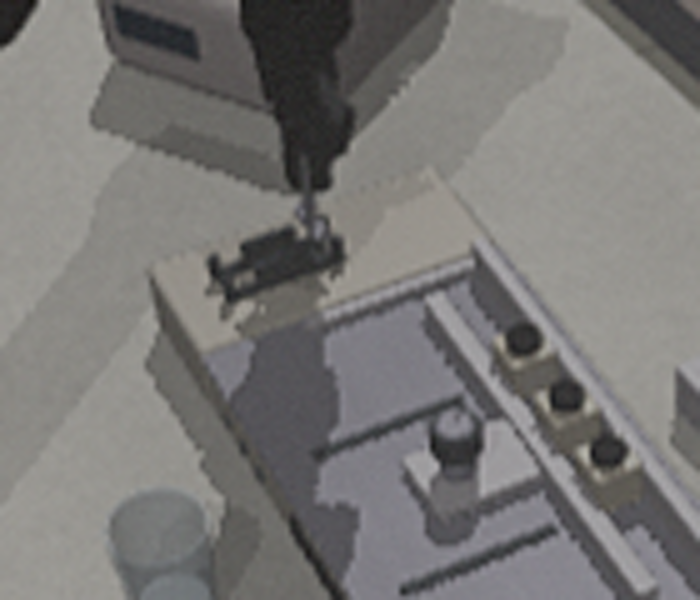

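Request:
jog_arm([
  [0.001,0,0.012],
  [0,0,0.014],
  [0,0,0.01],
  [0,0,0.006],
  [0,0,0],
], roll=[0,0,0,0,0], fingers=[1,1,1,1,1])

```text
time: 65.13
ee_pos: [0.5737, 0.4437, 0.1377]
tool_rot: [3.125, 0.063, -0.083]
wrist_force: [-3.2, 1.3, 0.1]
grip_width: 0.0263
```

```bash
python3 - <<'E'
from h import *
state();lean()
im=cams.snapshot('side'); cv2.imwrite('pics/s24.png',cv2.resize(im[80:200,200:340],None,fx=5,fy=5,interpolation=cv2.INTER_CUBIC))
E
```

```text
t 65.13 p [0.5737 0.4437 0.1377] rpy [179.07   3.6   -4.75] q6 2.19 F [-3.2  1.3  0.1] M [ 0.22   0.306 -0.012] w 0.0263
lean deg x,y [-3.66 -0.62]
```

View pics/s24.png

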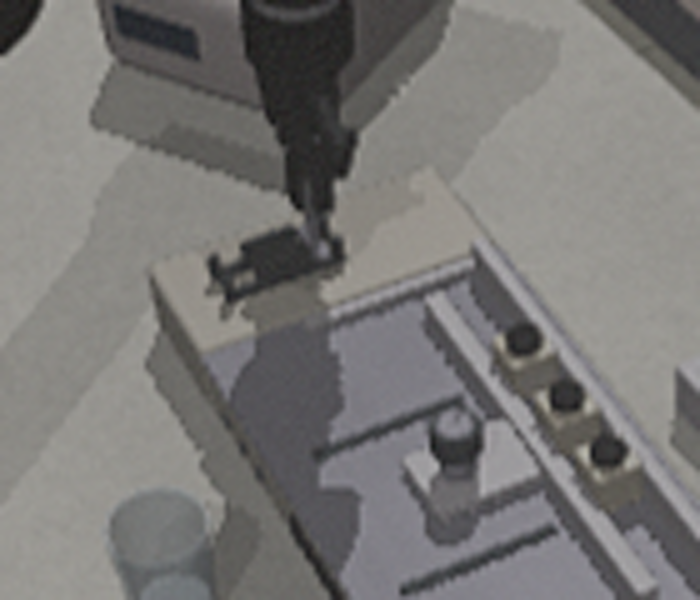

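Request:
jog_arm([
  [0,0,0.004],
  [0,0,0],
  [0,0,0],
  [0,0,0],
  [0,0,0],
  [0,0,0],
  [0,0,-0.015],
  [0,0,-0.03],
  [0,0,-0.04],
  [0,0,-0.05],
  [0,0,-0.05],
  [0,0,-0.03],
  [0,0,-0.01],
  [0,0,0],
  [0,0,0],
], roll=[0,0,0,0,0,0,0,0,0,0,0,0,0,0,0], fingers=[1,1,-0.4,-0.4,-0.4,-0.4,-0.4,-0.4,-0.4,-0.4,-0.4,-0.4,-0.4,-0.4,-0.4])

```text
time: 66.43
ee_pos: [0.5831, 0.4422, 0.2567]
tool_rot: [3.123, 0.057, -0.085]
wrist_force: [0.2, -0.4, 0.8]
grip_width: 0.0599
```

```bash
python3 - <<'E'
from h import *
state();lean()
im=cams.snapshot('side'); cv2.imwrite('pics/side25.png',im); cv2.imwrite('pics/s25.png',cv2.resize(im[80:200,200:340],None,fx=5,fy=5,interpolation=cv2.INTER_CUBIC))
im=cams.snapshot('top'); cv2.imwrite('pics/top25.png',im)
spot('side','lever_knob');spot('top','lever_knob');spot('side','run_notch')
E
```

```text
t 66.43 p [0.5831 0.4422 0.2567] rpy [178.94   3.28  -4.89] q6 2.19 F [ 0.2 -0.4  0.8] M [-0.006  0.008 -0.029] w 0.0599
lean deg x,y [-3.36 -0.78]
side lever_knob 0.49 [0.57  0.445 0.125] [261. 117.]
top lever_knob 0.52 [0.572 0.443 0.125] [142. 193.]
top lever_knob 0.25 [0.576 0.187 0.   ] [249. 194.]
side run_notch 0.63 [0.569 0.445 0.075] [262. 128.]
```

View pics/s25.png

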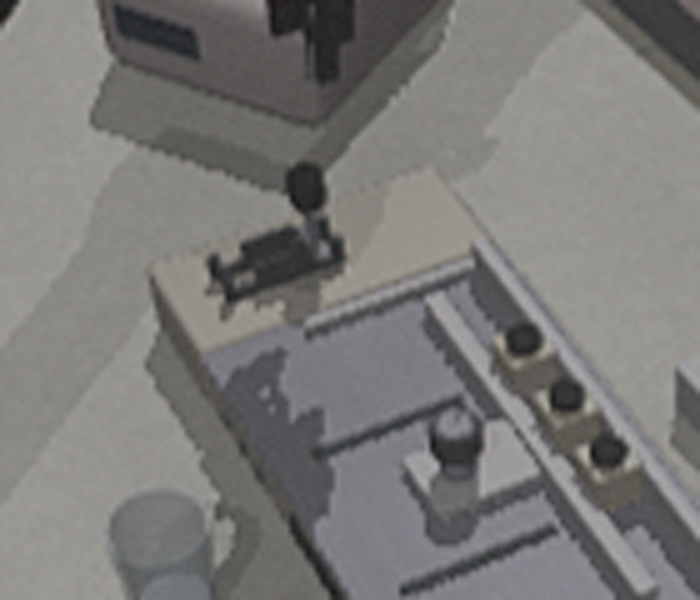

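View pics/top25.png

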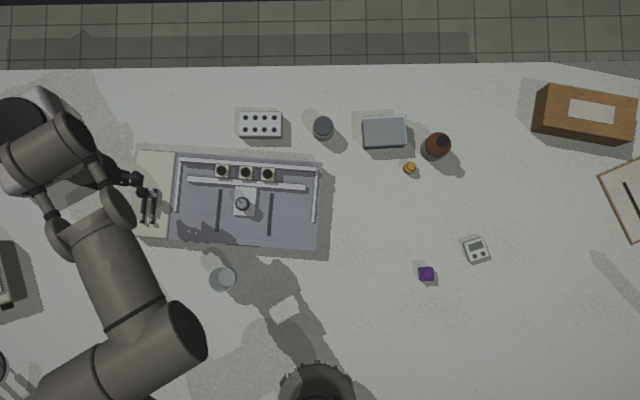

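```bash
python3 - <<'E'
from h import *
im=cv2.imread('pics/top25.png'); cv2.imwrite('pics/t25.png',np.clip(1.5*cv2.resize(im[152:196,170:325],None,fx=5.1,fy=5.1,interpolation=cv2.INTER_CUBIC).astype(float),0,255).astype(np.uint8))
a=cv2.imread('pics/top0.png').astype(int); d=np.abs(a-im).max(2)
for n,(u,v) in dict(amber=(437,146),tip=(385,132),timer=(476,249),weight=(410,168),round=(323,128),block=(260,124),beaker=(223,279),purple=(427,274)).items(): print(n,d[v-8:v+8,u-8:u+8].mean().round(1))
E
```

```text
amber 5.6
tip 9.1
timer 9.3
weight 9.6
round 6.5
block 9.8
beaker 8.0
purple 8.0
```

View pics/t25.png

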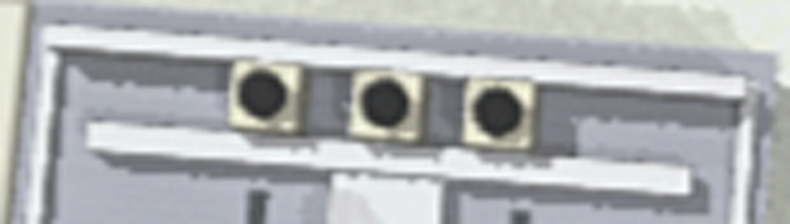

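```bash
python3 - <<'E'
from h import *
state(); print(workorder.job_done())
E
```

```text
t 66.68 p [0.5827 0.4421 0.2553] rpy [178.85   3.42  -4.89] q6 2.19 F [-0.6  0.4 -0.1] M [-0.014  0.01  -0.001] w 0.0598
the job is handed in; nothing more can be done
None
```

I loaded and started the shaker in the order asked, and handed the job in at about 67 s. No verdict came back.

**Jars:** There were three cream square jars on the bench. I stood them in the row at y = +62, 0 and -62 mm and left the purple look-alike alone. One jar was knocked aside mid-run, so I measured it again before picking it up.

**Clamp bar:** I pushed it up until the jars met the rail. It resisted at about 40 N, and again at about 23 N when I re-pressed it during tightening. The picture measurement, taken before the last 1.5 mm of push, read a gap of 38–39 mm against the 36 mm the jars should give. I did not measure the gap again, so the push resistance is my main evidence that it is pressed.

**Thumbscrew:** I turned it clockwise until the resistance rose to about 0.3 N m. That means it was forced briefly about 0.35 rad past its seat (the limit is 0.6), and it was free to spring back when I let go. The mark on the head is within about 3° of what I worked out for a full seat. That figure assumes the mark points along the shaker's x axis at zero.

**Lever:** I lifted it 23 mm, moved it across and lowered it into the run notch. The knob ended at its parked height, and both cameras place it over the run notch.

**Last checks:** The gripper was clear of everything. In the last pictures the jars are upright between the bar and the rail, and nothing else on the bench appears to have moved. The tool drifted a few degrees off vertical several times; I corrected it before turning the screw, and it was still leaning about 3° at the lever.

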